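# Wrenches and screwdrivers back into the foam tray

## Task

Put the two combination wrenches and the two screwdrivers that lie on the bench away in the foam-lined tool tray: each tool goes into the cut-out of its own shape and size. Lay them as the cut-outs show, ring ends and handles towards the bench's front edge, where the robot stands, each fully down on the bottom of its cut-out, and let go of them.

Things in the scene. Friction and masses are not known exactly. Their poses are not given: they have to be found in the camera images.
- wrench_13: The small combination wrench, loose, 166 mm long, 8 mm thick, jaw 32 mm wide, ring 28 mm wide, shank 12 to 14 mm wide; lies flat on the bench. Origin on its underside at about half its length, z up. From its open jaw to its ring end runs (0.196, 0.981) in its own x, y: 1.373 rad from own x. Grip its shank across at (0, -5) mm in its own frame, near its centre of mass.
- wrench_17: The large combination wrench, loose, 202 mm long, 8 mm thick, jaw 40 mm wide, ring 35 mm wide, shank 15 mm wide; lies flat on the bench. Origin on its underside at about half its length, z up. From its open jaw to its ring end runs (0.127, 0.992) in its own x, y: 1.443 rad from own x. Grip its shank across at (1, -7) mm in its own frame, near its centre of mass.
- driver_red: The large flat screwdriver with the red handle, loose, 200 mm long, handle 99 mm long, 26 mm wide and 30 mm high, blade 7 mm thick; lies flat on the bench. Origin on its underside at about half its length, z up. From its blade to its handle end runs (-0.211, 0.977) in its own x, y: 1.784 rad from own x. Grip its handle across at (-5, 40) mm in its own frame, near its centre of mass.
- driver_green: The small cross screwdriver with the green handle, loose, 155 mm long, handle 84 mm long, 23 mm wide and 26 mm high, shank 7 mm thick; lies flat on the bench. Origin on its underside at about half its length, z up. From its blade to its handle end runs (-0.243, 0.970) in its own x, y: 1.816 rad from own x. Grip its handle across at (-3, 30) mm in its own frame, near its centre of mass.
- pocket_wrench_13: Dark foam insert 230x74x12 mm, fixed in the tray, with the cut-out of the small combination wrench: 7 mm wider all round, 6 mm deep, floor blue-grey; finger scoop 48x60 mm at the grip. Origin: middle of its near short edge, underside (2 mm over the bench); x to its far end, y left, z up. Ring end near, open jaw far. Seated tool: origin at (116, -1, 6) mm here, yaw = this yaw + 1.768.
- pocket_wrench_17: Dark foam insert 230x74x12 mm, fixed in the tray, with the cut-out of the large combination wrench: 7 mm wider all round, 6 mm deep, floor blue-grey; finger scoop 48x60 mm at the grip. Origin: middle of its near short edge, underside (2 mm over the bench); x to its far end, y left, z up. Ring end near, open jaw far. Seated tool: origin at (116, -2, 6) mm here, yaw = this yaw + 1.698.
- pocket_driver_red: Dark foam insert 230x74x12 mm, fixed in the tray, with the cut-out of the large flat screwdriver, red: 7 mm wider all round, 6 mm deep, floor blue-grey; finger scoop 48x60 mm at the grip. Origin: middle of its near short edge, underside (2 mm over the bench); x to its far end, y left, z up. Handle near, blade far. Seated tool: origin at (113, -4, 6) mm here, yaw = this yaw + 1.358.
- pocket_driver_green: Dark foam insert 230x74x12 mm, fixed in the tray, with the cut-out of the small cross screwdriver, green: 7 mm wider all round, 6 mm deep, floor blue-grey; finger scoop 48x60 mm at the grip. Origin: middle of its near short edge, underside (2 mm over the bench); x to its far end, y left, z up. Handle near, blade far. Seated tool: origin at (114, -4, 6) mm here, yaw = this yaw + 1.326.

How it is judged:
By the outcome, as a careful person would: the job done as asked, in the order asked, and still so for the second after the job is handed in, with the robot touching nothing.
It also fails if it takes over 109 s, if anything falls off the work surface, if the arm or the gripper's body presses on something with over 40 N, if the wrist force passes 120 N, or if a joint passes its speed limit or range.

## Robot

A 6-joint arm with a two-finger parallel gripper is mounted at the origin on a cart in front of the work surface, level with it; the furniture and walls round the work are solid. World frame = base frame: x ahead of the robot, y to its left, z up, the work surface at z = 0. Lengths are in m, angles in rad, forces in N, time in s.
With the tool pointing down it reaches from about 0.325 to 0.75 m from the base axis. Payload 7.6 kg.
Tool frame: the origin (TCP) lies midway between the tips of the shut fingers; the grasp point (between the pads) lies behind it (bot.hold_point_z is the z of the grasp point in the tool frame, in m); z points along the fingers, y is the line along which they close (so a half turn about z gives the same grasp; the last joint's range is limited). The gripper opens to 85 mm and grips with 20 to 120 N. Pads are 22 mm wide; open, the fingers measure 114 mm over their backs; the gripper's body (76 mm by 85 mm) begins 54 mm behind the grasp point. The pads swing forward as they close: fully open they stand 13 mm farther back than shut.
Start: joints at [1.176, 0.052, 1.401, -0, 1.689, -0.07], TCP at [0.168, 0.498, 0.201] pointing down, gripper open.
Joint ranges: [-2.9, 2.9], [-0.91, 2.17], [0.12, 2.37], [-1.06, 4.2], [0.26, 2.73], [-2.93, 2.93]. Speed limits (rad/s): [2.57, 2.57, 3.01, 3.14, 3.14, 3.14].

## Interface

Orientations are given as a unit quaternion [x, y, z, w].
In Python, from cell import get_obs, cams, bot, look_for gives the robot as it stands.
- The arm moves only by the tool servo_tool, never from a script. Its argument "steps" is a list of rows, each an object with "xyz": the shift along the tool's x, y, z scaled (see below), a list of three; "dr": the turn, a rotation vector about the tool's x, y, z scaled (see below), a list of three. A call has 1 to 5 rows; each row shifts and turns the commanded pose from where the row before left it, along the tool's axes as they then stand; what a row does not reach is not made up. The controller multiplies each number of a shift by 0.5 m and each number of a turn by 180 degrees. A row lasts 1/8 s, in which the tool goes at most 62.5 mm and 10.7 degrees, less where a joint would pass 70% of its speed; a pose out of reach is approached as far as the arm can. A call with a number of a shift or a turn outside -1 to 1 is refused whole. A call with a gripper value outside its range is refused whole. "gripper" is the closure, from -1 (fully open) to 1 (shut), set as the call begins (left out, the last holds). The fingers move at their own pace and stop on an object; "newtons" is the grip in N (left out, the last holds). Time passes only in rows, so rows that do not move let the fingers close. It gives the time, the measured TCP pose, the force, the opening and the grip force at its end, in the units of the state.
- get_obs(): the state, without advancing time (a new reading comes with each control period).
- cams.get_image(name): name is "scene" or "top" or "wrist"; returns a dict with "image" (384x512x3 uint8, red, green, blue), "range_z" (384x512 float32, m along the optical axis (not along the pixel's ray), 0 where there is no reading), "K" (3x3 intrinsics, pixels), "dist" ([k1, k2, p1, p2, k3] as OpenCV has them; the pictures are not rectified), "cam_to_world" (4x4, takes a point from camera to world coordinates). Camera axes: x right, y down, z forward; pixel columns grow to the right and rows downward; lengths in m; the calibration is good to about 2 mm. A picture is of the moment at which its call begins.
- bot.hand_in(): hands the job in; it is judged then, once.
Trained networks look in a picture, given as the dict that the camera call returned (one of the last four; its "shot" number tells which), for a name from the list of things; names that differ only in an ending like _2 or _b are one class to them, and where a whole thing is asked for, a point or a joint stands for the part that bears it (a point fixed in the world has none). Each returns a list of dicts, best first, with "p" (0 to 1); they miss things now and then, are a little off and sometimes report something else, mostly with a low value. They report only what shows in the picture. A call takes as long as a camera call.
- look_for(name, picture): "xyz" ([x, y, z] in m, in world coordinates, good to about 4 mm: the middle of the surface that is visible of it).
The state is a dict: "time": time; "q": joint angles; "dq": joint speeds; "effort": joint torques, N m; "tcp_pos": TCP position; "eef_rot": TCP orientation; "wrist_force": force on the tool from outside, world axes, zero at the start; "ft_torque": the same for the moment, N m; "gripper_width": finger opening in m; "finger_force": force on a finger pad.
Only numpy, scipy, OpenCV 4.12 (cv2) and the standard library are available. Lean on these libraries where they do the work, as an engineer would, in place of code of your own. Each camera call takes 0.05 s, during which the arm holds its last target. There are 200 camera calls.

## Working session

There is one attempt and no reset: what is moved stays moved. The work goes in short steps, Python scripts to look and compute and a tool call to move; the robot and the scene stay as the last step left them, time stands still between calls to the robot, and variables do not carry over. Pictures are saved under pics/ and viewed, at most 14 in all, crops included, and the job is handed in when it is done.

Besides the shell and the picture viewer there is one more tool, called as name(argument=value, ...), one argument or row to a line, values as JSON. servo_tool: Moves the arm, as the interface text tells. Its arguments: {"type":"object","properties":{"steps":{"type":"array","items":{"type":"object","properties":{"xyz":{"type":"array","items":{"type":"number"}},"dr":{"type":"array","items":{"type":"number"}}}}},"gripper":{"type":"number"},"newtons":{"type":"number"}},"required":["steps"]}

```bash
mkdir -p pics; ls; cat > h.py <<'E'
import numpy as np, cv2
from cell import get_obs, cams, bot, look_for
def world(im):
    d=im["range_z"]; h,w=d.shape
    uv=np.stack(np.meshgrid(np.arange(w),np.arange(h)),-1).reshape(-1,1,2).astype(np.float64)
    n=cv2.undistortPoints(uv,im["K"],np.array(im["dist"])).reshape(h,w,2)
    P=np.dstack([n[...,0]*d,n[...,1]*d,d]); T=np.array(im["cam_to_world"])
    W=P@T[:3,:3].T+T[:3,3]; W[d==0]=np.nan
    return W
E
python3 - <<'E'
from h import *
o=get_obs(); print({k:np.round(v,3) for k,v in o.items()}, bot.hold_point_z)
a=cams.get_image("top"); 
cv2.imwrite("pics/top.png",cv2.resize(a["image"][...,::-1],(800,600)))
for n in ["wrench_13","wrench_17","driver_red","driver_green","pocket_wrench_13","pocket_wrench_17","pocket_driver_red","pocket_driver_green"]:
    print(n,[(np.round(r["xyz"],3),round(r["p"],2)) for r in look_for(n,a)[:3]])
np.savez("top.npz",W=world(a),I=a["image"])
E
```

```text
pics
{'time': np.float64(0.0), 'q': array([ 1.176,  0.053,  1.402,  0.   ,  1.689, -0.07 ]), 'dq': array([-0.001,  0.001,  0.001,  0.001, -0.001,  0.001]), 'effort': array([-2.0000e-03, -3.8170e+01, -3.6017e+01, -0.0000e+00,  6.0000e-03,
        0.0000e+00]), 'tcp_pos': array([0.167, 0.497, 0.2  ]), 'eef_rot': array([ 0.162,  0.987, -0.001, -0.   ]), 'wrist_force': array([ 0.856, -0.383,  0.652]), 'ft_torque': array([-0.026,  0.045,  0.016]), 'finger_force': np.float64(0.0), 'gripper_width': np.float64(0.086)} -0.0187
wrench_13 [(array([ 0.555, -0.188,  0.009]), 0.89), (array([ 0.521, -0.404,  0.011]), 0.58)]
wrench_17 [(array([ 0.555, -0.188,  0.009]), 0.89), (array([ 0.521, -0.404,  0.011]), 0.58)]
driver_red [(array([ 0.493, -0.297,  0.021]), 0.95)]
driver_green [(array([ 0.479, -0.096,  0.02 ]), 0.85)]
pocket_wrench_13 [(array([0.544, 0.128, 0.015]), 0.8), (array([0.552, 0.048, 0.01 ]), 0.76)]
pocket_wrench_17 [(array([0.544, 0.128, 0.015]), 0.8), (array([0.552, 0.048, 0.01 ]), 0.76)]
pocket_driver_red [(array([0.534, 0.281, 0.015]), 0.95)]
pocket_driver_green [(array([0.543, 0.206, 0.014]), 0.58)]
```

View pics/top.png

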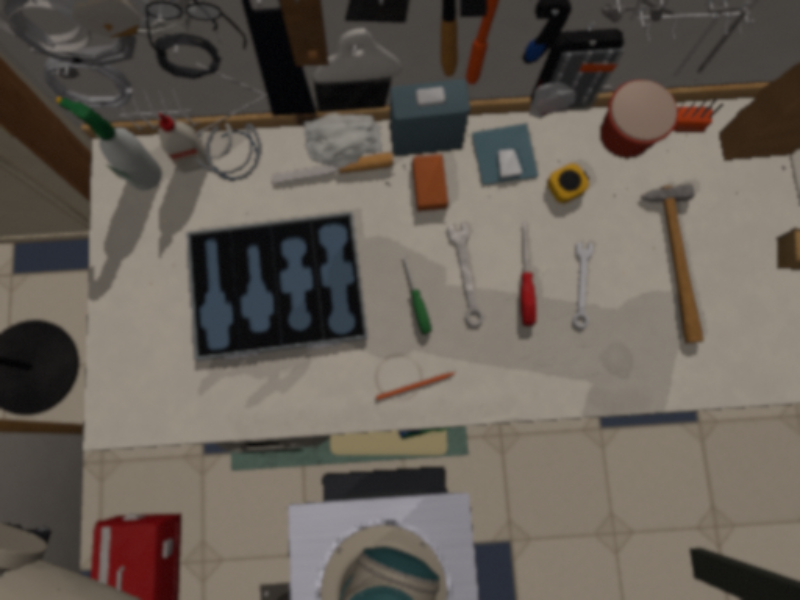

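The top view shows the tray at left, with cut-outs running red, green, w13, w17 from left to right. The tools on the bench are green (418,300), w17 (466,275), red (527,275) and w13 (583,285), all with handles or rings already towards the robot. Next I'll fit the poses.

```bash
python3 - <<'E'
from h import *
z=np.load("top.npz"); W,I=z["W"],z["I"].astype(int)
# tools
c={"green":(.48,-.096),"w17":(.54,-.188),"red":(.53,-.297),"w13":(.53,-.404)}
hsv=cv2.cvtColor(I.astype(np.uint8),cv2.COLOR_RGB2HSV)
for n,(x,y) in c.items():
    m=(abs(W[...,0]-x)<.15)&(abs(W[...,1]-y)<.05)&(W[...,2]>.0045)
    k,l,s,_=cv2.connectedComponentsWithStats(m.astype(np.uint8)); i=1+np.argmax(s[1:,4]); m=l==i
    P=W[m]; mu=P[:,:2].mean(0); u=np.linalg.svd(P[:,:2]-mu)[2][0] if len(P)<5000 else 0
    u=u*-np.sign(u[0]); t=(P[:,:2]-mu)@u
    v=np.array([-u[1],u[0]]); s2=(P[:,:2]-mu)@v
    mid=mu+u*(t.min()+t.max())/2
    print(n,len(P),"mu",mu.round(3),"mid",mid.round(4),"yaw jaw->ring",round(np.arctan2(u[1],u[0]),3),"L",round(np.ptp(t),3),"Wd",round(np.ptp(s2),3),"z",np.percentile(P[:,2],[5,50,95]).round(4))
b=(W[...,0]>.3)&(W[...,0]<.8)&(abs(W[...,1])<.1)
# tray foam
reg=(W[...,0]>.35)&(W[...,0]<.75)&(W[...,1]>-.03)&(W[...,1]<.36)
m=reg&(I.max(2)<130)&(I[...,2]>=I[...,0]-6)
k,l,s,_=cv2.connectedComponentsWithStats(m.astype(np.uint8)); m=l==1+np.argmax(s[1:,4])
P=W[m]; r=cv2.minAreaRect(P[:,:2].astype(np.float32)*1000); print("foam",r, np.percentile(P[:,2],[5,50,95]).round(4))
# ortho picture
X,Y=np.meshgrid(np.arange(.70,.38,-.001),np.arange(.36,-.46,-.001),indexing="ij")
im=cams.get_image("top");T=np.linalg.inv(im["cam_to_world"])
pts=np.stack([X,Y,np.full_like(X,.012)],-1).reshape(-1,3)@T[:3,:3].T+T[:3,3]
uv=cv2.projectPoints(pts,np.zeros(3),np.zeros(3),im["K"],np.array(im["dist"]))[0].reshape(X.shape+(2,)).astype(np.float32)
o=cv2.remap(im["image"],uv[...,0],uv[...,1],cv2.INTER_CUBIC); cv2.imwrite("pics/ortho.png",o[:, :800,::-1])
E
```

```text
green 273 mu [ 0.487 -0.096] mid [ 0.5107 -0.0911] yaw jaw->ring -2.94 L 0.155 Wd 0.027 z [0.009  0.0204 0.0266]
w17 435 mu [ 0.55  -0.189] mid [ 0.5437 -0.1895] yaw jaw->ring -3.053 L 0.203 Wd 0.041 z [0.0052 0.0092 0.0128]
red 402 mu [ 0.501 -0.296] mid [ 0.537  -0.2993] yaw jaw->ring 3.061 L 0.199 Wd 0.029 z [0.0085 0.0239 0.0302]
w13 300 mu [ 0.516 -0.404] mid [ 0.5114 -0.4031] yaw jaw->ring 2.967 L 0.168 Wd 0.031 z [0.005  0.0087 0.0126]
foam ((541.2745971679688, 168.38540649414062), (247.98719787597656, 316.8470153808594), 3.7085788249969482) [0.0056 0.0128 0.0192]
```

View pics/ortho.png

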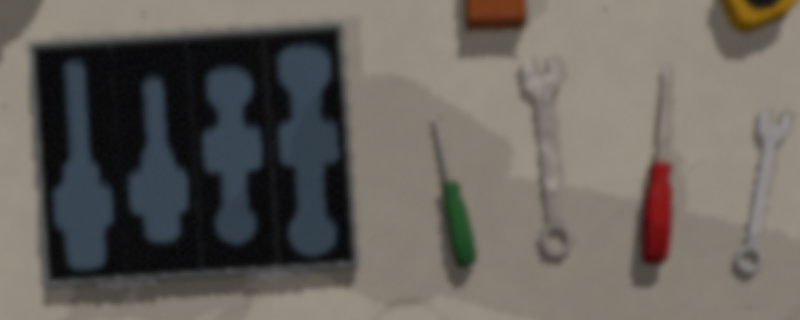

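```bash
cat >> h.py <<'E'
from scipy.spatial.transform import Rotation as R
def go(x,y,z,yaw):
    o=get_obs(); r=R.from_quat(o["eef_rot"]); p=np.array(o["tcp_pos"]); M=r.as_matrix()
    c,s=np.cos(yaw),np.sin(yaw); D=np.array([[c,s,0],[s,-c,0],[0,0,-1.]])
    rv=R.from_matrix(M.T@D).as_rotvec()
    d=np.array([x,y,z])-p
    print("t",round(o["time"],2),"p",p.round(4),"dr units",(rv/np.pi).round(4),"(row max .059) xyz units old frame",(M.T@d/.5).round(4)," after turn",(D.T@d/.5).round(4),"(row max .125)")
E
python3 - <<'E'
from h import *
im=cams.get_image("top");T=np.linalg.inv(im["cam_to_world"])
X,Y=np.meshgrid(np.arange(.72,.36,-.001),np.arange(.36,-.03,-.001),indexing="ij")
pts=np.stack([X,Y,np.full_like(X,.009)],-1).reshape(-1,3)@T[:3,:3].T+T[:3,3]
uv=cv2.projectPoints(pts,np.zeros(3),np.zeros(3),im["K"],np.array(im["dist"]))[0].reshape(X.shape+(2,)).astype(np.float32)
o=cv2.remap(im["image"],uv[...,0],uv[...,1],cv2.INTER_CUBIC).astype(int)
blue=((o[...,2]-o[...,0])>10)&(o.max(2)>45)
k,l,s,_=cv2.connectedComponentsWithStats(blue.astype(np.uint8))
yaw=.06; u=np.array([np.cos(yaw),np.sin(yaw)]);v=np.array([-u[1],u[0]])
for i in range(1,k):
    if s[i,4]<2000: continue
    m=l==i; P=np.c_[X[m],Y[m]]; t=P@u; w=P@v
    b=[ (np.round(q,3),) for q in []]
    # centreline slope: mid of lateral extents at each 1mm slice
    ts=np.arange(t.min()+.015,t.max()-.015,.002); mid=np.array([(w[abs(t-a)<.001].min()+w[abs(t-a)<.001].max())/2 for a in ts]); wid=np.array([np.ptp(w[abs(t-a)<.001]) for a in ts])
    f=np.polyfit(ts,mid,1); sc=ts[wid>.052]; tm=(t.min()+t.max())/2
    pt=lambda a:(a*u+np.polyval(f,a)*v).round(4)
    print("len",np.ptp(t).round(3),"yaw",round(yaw+np.arctan(f[0]),3),"mid",pt(tm),"scoop",pt(sc.mean()) if len(sc) else wid.max(),"scoop-mid",(sc.mean()-tm).round(4))
for n,x,y,a,g in [("w13",.5114,-.4031,2.967,-.0059),("w17",.5437,-.1895,-3.053,-.0078),("red",.537,-.2993,3.061,.0421),("green",.5107,-.0911,-2.94,.0308)]:
    print(n,"grip",round(x+g*np.cos(a),4),round(y+g*np.sin(a),4))
go(.517,-.404,.2,2.967)
E
```

```text
len 0.212 yaw 0.048 mid [0.551  0.0523] scoop [0.5819 0.0538] scoop-mid 0.031
len 0.211 yaw 0.059 mid [0.536  0.2807] scoop [0.4937 0.2782] scoop-mid -0.0424
len 0.178 yaw 0.047 mid [0.5456 0.1283] scoop [0.5517 0.1286] scoop-mid 0.006
len 0.167 yaw 0.054 mid [0.5409 0.2035] scoop [0.5086 0.2017] scoop-mid -0.0323
w13 grip 0.5172 -0.4041
w17 grip 0.5515 -0.1888
red grip 0.495 -0.2959
green grip 0.4805 -0.0973
t 0.55 p [0.1675 0.4976 0.2012] dr units [ 0.      0.     -0.0478] (row max .059) xyz units old frame [-1.2378 -1.4858  0.0023]  after turn [-1.0016 -1.6543  0.0024] (row max .125)
```

servo_tool(
  steps=[
    {"xyz":[0,0,0],"dr":[0,0,-0.0478]},
    {"xyz":[-0.0943,-0.07,0],"dr":[0,0,0]},
    {"xyz":[-0.0943,-0.07,0],"dr":[0,0,0]},
    {"xyz":[-0.0943,-0.07,0],"dr":[0,0,0]},
    {"xyz":[-0.0943,-0.07,0],"dr":[0,0,0]},
  ],
  gripper=-1,
)

```text
time: 1.18
tcp_pos: [0.3299, 0.3255, 0.2014]
eef_rot: [0.087, 0.996, 0.0, 0.0]
wrist_force: [1.6, 0.8, 0.5]
gripper_width: 0.0854
finger_force: 0.0
```

servo_tool(
  steps=[
    {"xyz":[-0.0943,-0.07,0],"dr":[0,0,0]},
    {"xyz":[-0.0943,-0.07,0],"dr":[0,0,0]},
    {"xyz":[-0.0943,-0.07,0],"dr":[0,0,0]},
    {"xyz":[-0.034,-0.117,0],"dr":[0,0,0]},
    {"xyz":[-0.034,-0.117,0],"dr":[0,0,0]},
  ],
)

```text
time: 1.8
tcp_pos: [0.4633, 0.0759, 0.2011]
eef_rot: [0.087, 0.996, 0.0, -0.0]
wrist_force: [1.0, -0.4, 0.3]
gripper_width: 0.0854
finger_force: 0.0
```

servo_tool(
  steps=[
    {"xyz":[-0.034,-0.117,0],"dr":[0,0,0]},
    {"xyz":[-0.034,-0.117,0],"dr":[0,0,0]},
    {"xyz":[-0.034,-0.117,0],"dr":[0,0,0]},
    {"xyz":[-0.034,-0.117,0],"dr":[0,0,0]},
    {"xyz":[-0.034,-0.117,0],"dr":[0,0,0]},
  ],
)

```text
time: 2.42
tcp_pos: [0.496, -0.227, 0.2014]
eef_rot: [0.087, 0.996, 0.0, 0.0]
wrist_force: [1.2, -0.1, 0.1]
gripper_width: 0.0855
finger_force: 0.0
```

servo_tool(
  steps=[
    {"xyz":[-0.034,-0.117,0],"dr":[0,0,0]},
    {"xyz":[-0.034,-0.117,0],"dr":[0,0,0]},
    {"xyz":[-0.034,-0.117,0],"dr":[0,0,0]},
    {"xyz":[0,0,0],"dr":[0,0,0]},
  ],
)

```text
time: 2.92
tcp_pos: [0.5144, -0.4102, 0.1977]
eef_rot: [0.09, 0.996, 0.001, -0.002]
wrist_force: [0.1, 0.8, 1.3]
gripper_width: 0.0856
finger_force: 0.0
```

```bash
cat >> h.py <<'E'
def tool(cam,x,y,a,half,zmin=.0045,save=None,wd=.03):
    im=cams.get_image(cam); W=world(im)
    if save: cv2.imwrite(save,im["image"][...,::-1])
    u=np.array([np.cos(a),np.sin(a)]); v=np.array([-u[1],u[0]])
    t=(W[...,:2]-[x,y])@u; w=(W[...,:2]-[x,y])@v
    m=(abs(t)<half+.02)&(abs(w)<wd)&(W[...,2]>zmin)&(W[...,2]<.05)
    k,l,s,_=cv2.connectedComponentsWithStats(m.astype(np.uint8)); m=l==1+np.argmax(s[1:,4])
    P=W[m]; mu=P[:,:2].mean(0); u=np.linalg.svd(P[:,:2]-mu,full_matrices=False)[2][0]
    if u@[np.cos(a),np.sin(a)]<0:u=-u
    v=np.array([-u[1],u[0]]); t=(P[:,:2]-mu)@u; w=(P[:,:2]-mu)@v
    mid=mu+u*(t.min()+t.max())/2
    print(cam,len(P),"mu",mu.round(4),"mid",mid.round(4),"a",round(np.arctan2(u[1],u[0]),3),"L",np.ptp(t).round(4),"z",np.percentile(P[:,2],[5,50,95]).round(4))
    return mu,u,t,w,mid,P
E
python3 - <<'E'
from h import *
mu,u,t,w,mid,P=tool("wrist",.5114,-.4031,2.967,.083,save="pics/w1.png")
g=mid-.0059*u; s=abs((P[:,:2]-g)@u)<.008; v=np.array([-u[1],u[0]]); ww=(P[s][:,:2]-g)@v; print("grip",g.round(4),"lateral band",ww.min().round(4),ww.max().round(4))
go(.517,-.404,.05,2.967)
E
```

```text
wrist 1387 mu [ 0.511  -0.4031] mid [ 0.5111 -0.4031] a 2.965 L 0.1641 z [0.0063 0.0078 0.009 ]
grip [ 0.5169 -0.4041] lateral band -0.0052 0.0053
t 2.98 p [ 0.5151 -0.4082  0.199 ] dr units [ 0.0006 -0.0008 -0.0008] (row max .059) xyz units old frame [-0.0031  0.0084  0.298 ]  after turn [-0.0023  0.0089  0.298 ] (row max .125)
```

View pics/w1.png

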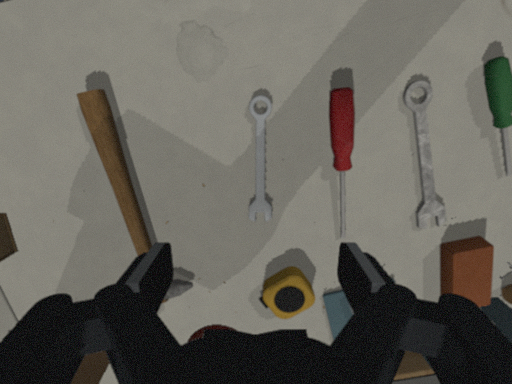

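The wrist view shows w13 at (260,160), and the fit matches the top-view fit. Descending.

servo_tool(
  steps=[
    {"xyz":[-0.002,0.009,0.11]},
    {"xyz":[0,0,0.11]},
    {"xyz":[0,0,0.12]},
    {"xyz":[0,0,0]},
  ],
  gripper=-0.2,
)

```text
invalid input at $.steps[0]: expected keys xyz, dr
```

```bash
python3 -c "
from h import *
go(.517,-.404,.003,2.966)"
```

```text
t 2.98 p [ 0.5151 -0.4082  0.199 ] dr units [ 0.0006 -0.0008 -0.0005] (row max .059) xyz units old frame [-0.0033  0.0082  0.392 ]  after turn [-0.0023  0.0089  0.392 ] (row max .125)
```

servo_tool(
  steps=[
    {"xyz":[-0.002,0.009,0.11],"dr":[0,0,0]},
    {"xyz":[0,0,0.11],"dr":[0,0,0]},
    {"xyz":[0,0,0.12],"dr":[0,0,0]},
    {"xyz":[0,0,0],"dr":[0,0,0]},
    {"xyz":[0,0,0],"dr":[0,0,0]},
  ],
  gripper=-0.2,
)

```text
time: 3.6
tcp_pos: [0.519, -0.4028, 0.0348]
eef_rot: [0.087, 0.996, -0.001, 0.002]
wrist_force: [0.2, -1.4, 0.8]
gripper_width: 0.0509
finger_force: 0.0
```

```bash
python3 -c "
from h import *
go(.517,-.404,.003,2.966)"
```

```text
t 3.6 p [ 0.519  -0.4028  0.0348] dr units [-0.0007  0.0013  0.0006] (row max .059) xyz units old frame [ 0.0039 -0.0029  0.0637]  after turn [ 0.0036 -0.003   0.0637] (row max .125)
```

servo_tool(
  steps=[
    {"xyz":[0.001,-0.001,0.04],"dr":[0,0,0]},
    {"xyz":[0,0,0],"dr":[0,0,0]},
    {"xyz":[0,0,0],"dr":[0,0,0]},
    {"xyz":[0,0,0],"dr":[0,0,0]},
  ],
)

```text
time: 4.1
tcp_pos: [0.5172, -0.4031, 0.0118]
eef_rot: [0.087, 0.996, -0.0, 0.0]
wrist_force: [-0.0, -0.5, -0.5]
gripper_width: 0.0513
finger_force: 0.0
```

```bash
python3 -c "
from h import *
go(.517,-.404,.003,2.966)"
```

```text
t 4.1 p [ 0.5172 -0.4031  0.0118] dr units [-0.0001  0.0003  0.0003] (row max .059) xyz units old frame [ 0.0002 -0.0019  0.0177]  after turn [ 0.0002 -0.0019  0.0177] (row max .125)
```

servo_tool(
  steps=[
    {"xyz":[0,-0.002,0.016],"dr":[0,0,0]},
    {"xyz":[0,0,0],"dr":[0,0,0]},
    {"xyz":[0,0,0],"dr":[0,0,0]},
  ],
)

```text
time: 4.47
tcp_pos: [0.5167, -0.4038, 0.003]
eef_rot: [0.087, 0.996, 0.0, -0.0]
wrist_force: [0.9, 0.1, -0.2]
gripper_width: 0.0514
finger_force: 0.0
```

servo_tool(
  steps=[
    {"xyz":[0,0,0],"dr":[0,0,0]},
    {"xyz":[0,0,0],"dr":[0,0,0]},
    {"xyz":[0,0,0],"dr":[0,0,0]},
    {"xyz":[0,0,0],"dr":[0,0,0]},
    {"xyz":[0,0,0],"dr":[0,0,0]},
  ],
  gripper=1,
  newtons=60,
)

```text
time: 5.1
tcp_pos: [0.5168, -0.4038, 0.0032]
eef_rot: [0.087, 0.996, 0.0, 0.0]
wrist_force: [-0.7, 0.3, 0.1]
gripper_width: -0.0
finger_force: 0.0
```

```bash
python3 - <<'E'
from h import *
im=cams.get_image("wrist"); s=cams.get_image("scene")
cv2.imwrite("pics/w2.png",np.hstack([cv2.resize(im["image"],(400,300)),cv2.resize(s["image"],(400,300))])[...,::-1])
o=get_obs();print(o["gripper_width"],o["tcp_pos"])
E
```

```text
-0.00024951245259985453 [ 0.51680891 -0.40378166  0.00320135]
```

View pics/w2.png

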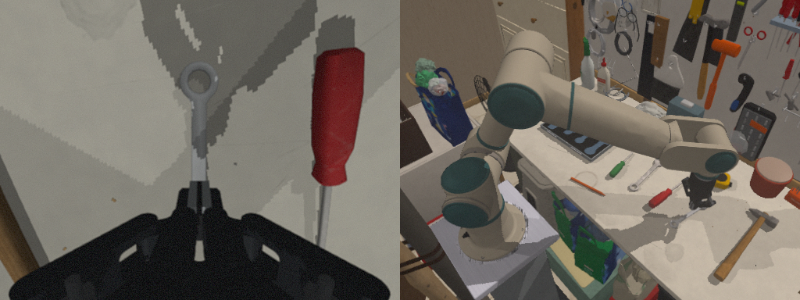

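The wrist view shows the fingers shut on top of the shank at (200,190), so they closed above the wrench. I'll open and look at the wrench again from a little higher.

servo_tool(
  steps=[
    {"xyz":[0,0,-0.12],"dr":[0,0,0]},
    {"xyz":[0,0,-0.12],"dr":[0,0,0]},
    {"xyz":[0,0,-0.04],"dr":[0,0,0]},
    {"xyz":[0,0,0],"dr":[0,0,0]},
    {"xyz":[0,0,0],"dr":[0,0,0]},
  ],
  gripper=0.4,
)

```text
time: 5.82
tcp_pos: [0.516, -0.4031, 0.1403]
eef_rot: [0.087, 0.996, 0.001, -0.002]
wrist_force: [-0.2, -0.7, -0.3]
gripper_width: 0.0256
finger_force: 0.0
```

```bash
python3 - <<'E'
from h import *
mu,u,t,w,mid,P=tool("wrist",.5114,-.4031,2.967,.083)
g=mid-.0059*u; v=np.array([-u[1],u[0]]); ta=(P[:,:2]-g)@u; ww=(P[:,:2]-g)@v
for a in np.arange(-.08,.09,.01):
    s=abs(ta-a)<.004
    if s.sum(): print(a.round(3),s.sum(),ww[s].min().round(4),ww[s].max().round(4),"z",np.percentile(P[s,2],[10,50,90]).round(4))
im=cams.get_image("wrist");W=world(im); m=(abs(W[...,0]-.45)<.1)&(abs(W[...,1]+.36)<.015); print("bench z",np.nanmedian(W[m][:,2]).round(4))
print("grip",g.round(4)); go(.517,-.404,.0,2.966)
E
```

```text
wrist 1948 mu [ 0.5098 -0.403 ] mid [ 0.5104 -0.4031] a 2.963 L 0.164 z [0.0063 0.0077 0.009 ]
-0.08 1 -0.0083 -0.0083 z [0.0059 0.0059 0.0059]
-0.07 94 -0.0153 0.0153 z [0.0066 0.0077 0.0087]
-0.06 145 -0.0152 0.0153 z [0.0069 0.0077 0.0087]
-0.05 155 -0.0151 0.0151 z [0.0066 0.0077 0.0088]
-0.04 76 -0.0069 0.0058 z [0.0064 0.0077 0.0087]
-0.03 74 -0.0056 0.0058 z [0.0071 0.008  0.0088]
-0.02 73 -0.0056 0.0057 z [0.0066 0.0077 0.0086]
-0.01 76 -0.0055 0.0057 z [0.0071 0.008  0.0086]
-0.0 77 -0.0054 0.0057 z [0.0069 0.008  0.0087]
0.01 77 -0.0054 0.0056 z [0.0068 0.0079 0.0087]
0.02 78 -0.0053 0.0056 z [0.0066 0.0076 0.0086]
0.03 83 -0.0052 0.0056 z [0.0068 0.0076 0.0087]
0.04 87 -0.0052 0.0056 z [0.0064 0.0076 0.0088]
0.05 86 -0.0051 0.0055 z [0.0063 0.0078 0.0089]
0.06 89 -0.0082 0.0075 z [0.0065 0.0077 0.0086]
0.07 120 -0.0133 0.0127 z [0.0064 0.0075 0.0085]
0.08 140 -0.0142 0.0137 z [0.0066 0.0077 0.0089]
bench z 0.2273
grip [ 0.5162 -0.4041]
t 5.92 p [ 0.516  -0.4031  0.1402] dr units [ 0.0008 -0.0012  0.0003] (row max .059) xyz units old frame [-0.0034 -0.0021  0.2804]  after turn [-0.0023 -0.0014  0.2804] (row max .125)
```

servo_tool(
  steps=[
    {"xyz":[-0.002,-0.002,0.11],"dr":[0,0,0]},
    {"xyz":[0,0,0.11],"dr":[0,0,0]},
    {"xyz":[0,0,0.05],"dr":[0,0,0]},
    {"xyz":[0,0,0],"dr":[0,0,0]},
    {"xyz":[0,0,0],"dr":[0,0,0]},
  ],
)

```text
time: 6.55
tcp_pos: [0.5181, -0.4054, 0.0093]
eef_rot: [0.087, 0.996, -0.0, 0.001]
wrist_force: [-0.5, -0.3, 0.8]
gripper_width: 0.0255
finger_force: 0.0
```

servo_tool(
  steps=[
    {"xyz":[0,0,0.006],"dr":[0,0,0]},
    {"xyz":[0,0,0],"dr":[0,0,0]},
    {"xyz":[0,0,0],"dr":[0,0,0]},
  ],
)

```text
time: 6.92
tcp_pos: [0.5178, -0.4051, 0.0057]
eef_rot: [0.087, 0.996, -0.0, 0.0]
wrist_force: [0.1, -0.2, -0.3]
gripper_width: 0.0254
finger_force: 0.0
```

```bash
python3 -c "
from h import *
go(.517,-.404,.000,2.965)"
```

```text
t 6.92 p [ 0.5178 -0.4051  0.0057] dr units [-0.0001  0.0002  0.0006] (row max .059) xyz units old frame [0.0019 0.0019 0.0114]  after turn [0.0019 0.0019 0.0114] (row max .125)
```

servo_tool(
  steps=[
    {"xyz":[0.001,0.002,0.01],"dr":[0,0,0]},
    {"xyz":[0,0,0],"dr":[0,0,0]},
    {"xyz":[0,0,0],"dr":[0,0,0]},
  ],
)

```text
time: 7.3
tcp_pos: [0.5172, -0.4038, 0.0]
eef_rot: [0.087, 0.996, 0.0, -0.0]
wrist_force: [-0.0, -0.6, 0.5]
gripper_width: 0.0256
finger_force: 0.0
```

servo_tool(
  steps=[
    {"xyz":[0,0,0.004],"dr":[0,0,0]},
    {"xyz":[0,0,0],"dr":[0,0,0]},
    {"xyz":[0,0,0],"dr":[0,0,0]},
  ],
)

```text
time: 7.68
tcp_pos: [0.5173, -0.4039, -0.0018]
eef_rot: [0.087, 0.996, 0.0, 0.0]
wrist_force: [0.0, -0.4, -0.2]
gripper_width: 0.0256
finger_force: 0.0
```

servo_tool(
  steps=[
    {"xyz":[0,0,0],"dr":[0,0,0]},
    {"xyz":[0,0,0],"dr":[0,0,0]},
    {"xyz":[0,0,0],"dr":[0,0,0]},
  ],
  gripper=1,
  newtons=60,
)

```text
time: 8.05
tcp_pos: [0.5173, -0.4039, -0.0018]
eef_rot: [0.087, 0.996, 0.0, 0.0]
wrist_force: [-0.8, -0.6, 0.2]
gripper_width: 0.0001
finger_force: 0.0
```

```bash
python3 - <<'E'
from h import *
im=cams.get_image("scene"); W=world(im)
d=np.hypot(W[...,0]-.5173,W[...,1]+.404); ys,xs=np.where(d<.06)
print(ys.min(),ys.max(),xs.min(),xs.max())
y0,x0=int(np.median(ys))-50,int(np.median(xs))-60
c=im["image"][y0:y0+100,x0:x0+120]; a=cv2.resize(c,(600,500),interpolation=cv2.INTER_CUBIC)
cv2.imwrite("pics/s3.png",a[...,::-1]); print(y0,x0)
for y in range(y0+30,y0+85,3): print(y,[ (W[y,x].round(3)*1000).astype(int).tolist() for x in range(x0+50,x0+75,6)])
E
```

```text
153 383 322 429
191 324
221 [[428, -406, 278], [437, -415, 278], [446, -423, 277], [456, -431, 276], [464, -440, 277]]
224 [[489, -383, 200], [477, -400, 225], [479, -413, 234], [484, -423, 238], [468, -440, 265]]
227 [[485, -386, 197], [486, -399, 206], [478, -415, 226], [483, -426, 231], [491, -435, 232]]
230 [[483, -389, 190], [486, -401, 198], [479, -417, 217], [484, -427, 222], [493, -437, 222]]
233 [[481, -392, 183], [481, -406, 196], [487, -416, 199], [492, -427, 205], [505, -435, 200]]
236 [[483, -394, 173], [480, -408, 187], [481, -421, 198], [488, -431, 201], [502, -438, 196]]
239 [[480, -397, 167], [480, -410, 179], [484, -422, 186], [491, -432, 190], [504, -440, 185]]
242 [[479, -400, 160], [479, -413, 171], [485, -424, 177], [493, -433, 178], [511, -440, 169]]
245 [[498, -394, 127], [483, -414, 158], [486, -426, 166], [494, -435, 168], [512, -442, 158]]
248 [[502, -395, 112], [495, -411, 134], [502, -422, 138], [499, -436, 154], [639, -407, -1]]
251 [[501, -397, 103], [494, -414, 126], [501, -425, 130], [500, -439, 144], [628, -413, 2]]
254 [[503, -399, 91], [496, -416, 113], [499, -428, 123], [500, -441, 134], [620, -418, 1]]
257 [[507, -400, 76], [497, -418, 103], [581, -403, 9], [506, -442, 117], [511, -453, 125]]
260 [[507, -402, 65], [506, -417, 81], [515, -428, 84], [502, -445, 113], [505, -457, 122]]
263 [[506, -405, 56], [501, -421, 77], [501, -435, 92], [497, -450, 111], [498, -462, 122]]
266 [[508, -407, 43], [520, -417, 43], [499, -438, 85], [498, -452, 100], [586, -440, 0]]
269 [[526, -403, 8], [540, -413, 5], [554, -423, 0], [566, -434, 1], [578, -445, -1]]
272 [[517, -409, 10], [537, -417, -2], [547, -429, 0], [559, -439, -1], [571, -450, -1]]
275 [[515, -412, 1], [528, -423, 0], [537, -434, 2], [552, -444, -3], [562, -456, 0]]
```

View pics/s3.png

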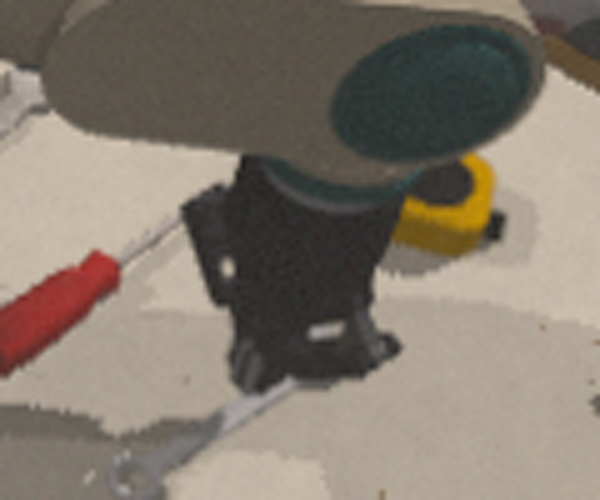

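```bash
python3 - <<'E'
from h import *
def pr(im,p):
    T=np.linalg.inv(im["cam_to_world"]);return cv2.projectPoints(np.array(p,float).reshape(-1,3)@T[:3,:3].T+T[:3,3],np.zeros(3),np.zeros(3),im["K"],np.array(im["dist"]))[0].reshape(-1,2).round(1).tolist()
pts=[(.5173,-.404,z) for z in (0,.008,.02,.04,.06)]
for n in ("scene","wrist"):
    im=cams.get_image(n);W=world(im);print(n,pr(im,pts))
    dk=(im["image"].max(2)<60)&(np.hypot(W[...,0]-.517,W[...,1]+.404)<.05)&(W[...,2]<.06)
    P=W[dk]; i=np.argsort(P[:,2])[:8]; print(len(P),(P[i]*1000).round().astype(int).tolist(), np.argwhere(dk)[i].tolist())
cv2.imwrite("pics/w4.png",cv2.resize(im["image"][150:330,150:390],(800,600),interpolation=cv2.INTER_CUBIC)[...,::-1])
print(get_obs()["tcp_pos"])
E
```

```text
scene [[371.7, 272.9], [372.3, 271.2], [373.2, 268.5], [374.8, 264.0], [376.4, 259.4]]
19 [[508, -411, 39], [515, -415, 40], [508, -414, 42], [512, -392, 42], [518, -416, 42], [508, -401, 43], [507, -413, 47], [508, -415, 48]] [[268, 375], [267, 378], [268, 376], [262, 370], [266, 379], [265, 372], [267, 376], [267, 377]]
wrist [[253.6, 225.4], [253.6, 230.6], [253.5, 239.2], [253.3, 256.7], [253.0, 279.2]]
1182 [[507, -403, 33], [507, -401, 33], [508, -397, 33], [507, -401, 33], [506, -402, 34], [506, -406, 34], [507, -403, 34], [506, -406, 34]] [[232, 252], [232, 256], [232, 264], [232, 255], [232, 253], [233, 246], [233, 251], [233, 245]]
[ 0.51727149 -0.40387797 -0.00185954]
```

View pics/w4.png

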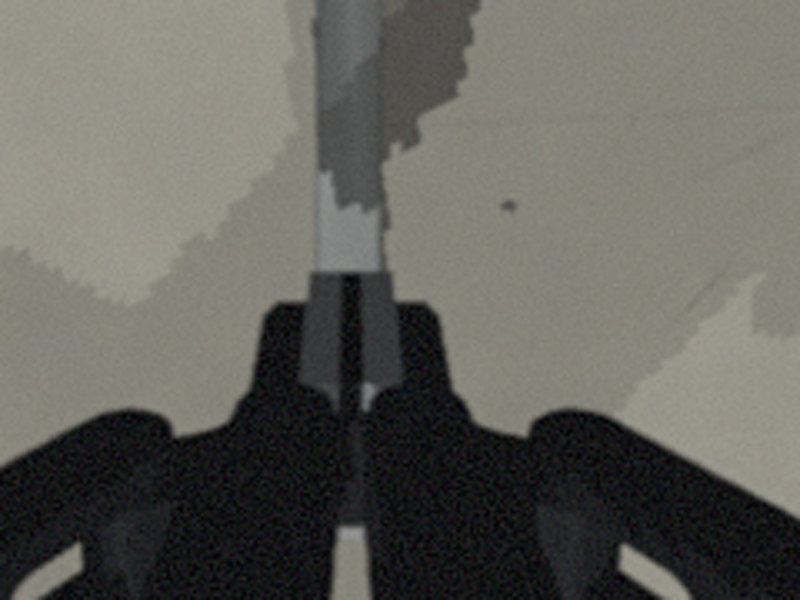

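```bash
python3 - <<'E'
from h import *
im=cams.get_image("wrist");W=world(im)
for r in range(226,266,3): print(r,[(W[r,c]*1000).round().astype(int).tolist() for c in (244,248,252,256,260,264,268)])
print(np.array(im["cam_to_world"]).round(3).tolist(), np.array(im["K"]).round(0).tolist())
E
```

```text
226 [[514, -409, 6], [514, -407, 8], [514, -404, 8], [514, -402, 9], [515, -399, 9], [519, -397, 0], [520, -395, 0]]
229 [[516, -410, 5], [515, -407, 9], [516, -405, 8], [517, -402, 8], [517, -400, 8], [521, -398, 0], [521, -395, 0]]
232 [[506, -407, 34], [506, -405, 33], [506, -403, 34], [507, -401, 33], [507, -399, 33], [508, -397, 33], [524, -396, 0]]
235 [[506, -407, 37], [506, -405, 37], [507, -403, 37], [507, -401, 37], [507, -399, 37], [508, -397, 36], [526, -396, -1]]
238 [[506, -407, 41], [506, -405, 41], [506, -403, 41], [506, -401, 41], [507, -399, 40], [508, -397, 40], [528, -396, -1]]
241 [[505, -406, 45], [506, -405, 45], [507, -403, 43], [507, -401, 43], [507, -399, 43], [508, -397, 43], [512, -395, 35]]
244 [[506, -406, 47], [506, -404, 48], [506, -403, 48], [507, -401, 47], [506, -399, 49], [508, -397, 46], [508, -395, 47]]
247 [[506, -406, 50], [506, -405, 50], [506, -403, 50], [507, -401, 50], [507, -399, 50], [508, -397, 49], [507, -395, 51]]
250 [[506, -406, 52], [506, -404, 53], [507, -403, 51], [507, -401, 52], [508, -399, 51], [508, -397, 52], [508, -395, 53]]
253 [[506, -406, 56], [506, -404, 56], [507, -403, 55], [506, -401, 56], [507, -399, 56], [507, -397, 56], [508, -395, 56]]
256 [[505, -406, 59], [507, -404, 58], [507, -403, 58], [507, -401, 58], [507, -399, 59], [508, -397, 57], [508, -396, 58]]
259 [[506, -406, 61], [507, -404, 60], [507, -403, 61], [507, -401, 61], [508, -399, 60], [508, -397, 61], [508, -396, 61]]
262 [[506, -406, 63], [506, -404, 63], [507, -403, 62], [507, -401, 64], [507, -399, 63], [508, -397, 63], [508, -396, 63]]
265 [[506, -406, 65], [507, -404, 65], [507, -403, 65], [507, -401, 65], [507, -399, 66], [508, -398, 65], [506, -396, 68]]
[[0.174, 0.941, 0.289, 0.444], [0.985, -0.166, -0.051, -0.39], [-0.0, 0.294, -0.956, 0.17], [0.0, 0.0, 0.0, 1.0]] [[284.0, 0.0, 255.0], [0.0, 284.0, 193.0], [0.0, 0.0, 1.0]]
```

The depth readings from two cameras put the shut fingertips at z≈0.033 while the reported TCP is −0.002. The real tips therefore sit about 35 mm behind the reported TCP, which explains the empty grasp. I'll allow for that and go down carefully, watching the force.

servo_tool(
  steps=[
    {"xyz":[0,0,0],"dr":[0,0,0]},
    {"xyz":[0,0,0],"dr":[0,0,0]},
    {"xyz":[0,0,0.024],"dr":[0,0,0]},
    {"xyz":[0,0,0.024],"dr":[0,0,0]},
    {"xyz":[0,0,0],"dr":[0,0,0]},
  ],
  gripper=0.4,
)

```text
time: 8.88
tcp_pos: [0.5162, -0.403, -0.0282]
eef_rot: [0.087, 0.996, 0.001, -0.002]
wrist_force: [-0.5, 0.3, 0.2]
gripper_width: 0.0256
finger_force: 0.0
```

```bash
python3 - <<'E'
from h import *
o=get_obs();print(o["tcp_pos"],o["wrist_force"],o["gripper_width"])
im=cams.get_image("wrist");W=world(im)
m=(abs(W[...,0]-.507)<.006)&(abs(W[...,1]+.404)<.045)&(W[...,2]>.010)&(W[...,2]<.06)
P=W[m]; i=np.argsort(P[:,2])[:400:40]; print((P[i]*1000).round(1).tolist())
E
```

```text
[ 0.51620906 -0.40295344 -0.02819089] [-0.46663086  0.25206855  0.24591458] 0.025582939564612175
[[509.5, -414.4, 10.0], [505.8, -422.0, 11.1], [502.8, -419.0, 12.5], [509.3, -385.1, 13.8], [503.2, -413.7, 14.7], [506.3, -423.0, 15.5], [504.9, -427.1, 16.6], [502.7, -417.8, 17.6], [503.1, -416.8, 18.3], [502.7, -418.6, 19.6]]
```

servo_tool(
  steps=[
    {"xyz":[0,0,0.006],"dr":[0,0,0]},
    {"xyz":[0,0,0],"dr":[0,0,0]},
    {"xyz":[0,0,0.006],"dr":[0,0,0]},
    {"xyz":[0,0,0],"dr":[0,0,0]},
    {"xyz":[0,0,0],"dr":[0,0,0]},
  ],
)

```text
time: 9.55
tcp_pos: [0.5177, -0.4042, -0.0302]
eef_rot: [0.087, 0.996, -0.0, 0.001]
wrist_force: [-2.8, 3.3, 7.6]
gripper_width: 0.0253
finger_force: 3.7
```

servo_tool(
  steps=[
    {"xyz":[0,0,0.003],"dr":[0,0,0]},
    {"xyz":[0,0,0],"dr":[0,0,0]},
    {"xyz":[0,0,0],"dr":[0,0,0]},
  ],
)

```text
time: 9.93
tcp_pos: [0.5177, -0.4043, -0.0302]
eef_rot: [0.087, 0.996, -0.0, 0.001]
wrist_force: [-7.8, 4.8, 14.9]
gripper_width: 0.026
finger_force: 7.8
```

servo_tool(
  steps=[
    {"xyz":[0,0,0],"dr":[0,0,0]},
    {"xyz":[0,0,0],"dr":[0,0,0]},
    {"xyz":[0,0,0],"dr":[0,0,0]},
  ],
  gripper=1,
  newtons=60,
)

```text
time: 10.3
tcp_pos: [0.5189, -0.4048, -0.0296]
eef_rot: [0.087, 0.996, -0.001, 0.002]
wrist_force: [-3.2, 3.4, 14.0]
gripper_width: 0.0118
finger_force: 61.1
```

servo_tool(
  steps=[
    {"xyz":[0,0,-0.02],"dr":[0,0,0]},
    {"xyz":[0,0,-0.1],"dr":[0,0,0]},
    {"xyz":[0,0,-0.1],"dr":[0,0,0]},
    {"xyz":[0,0,0],"dr":[0,0,-0.0375]},
    {"xyz":[0,0,0],"dr":[0,0,-0.0375]},
  ],
)

```text
time: 10.92
tcp_pos: [0.5173, -0.404, 0.0774]
eef_rot: [-0.032, 0.999, -0.0, 0.0]
wrist_force: [-0.2, -0.4, -1.3]
gripper_width: 0.0115
finger_force: 58.8
```

```bash
python3 -c "
from h import *
go(.5515,.1287,.075,3.2016)"
```

```text
t 10.93 p [ 0.5173 -0.404   0.0774] dr units [-0.0002  0.0002  0.0015] (row max .059) xyz units old frame [-0.1372  1.0587  0.0043]  after turn [-0.1321  1.0594  0.0048] (row max .125)
```

servo_tool(
  steps=[
    {"xyz":[-0.0137,0.106,0],"dr":[0,0,0]},
    {"xyz":[-0.0137,0.106,0],"dr":[0,0,0]},
    {"xyz":[-0.0137,0.106,0],"dr":[0,0,0]},
    {"xyz":[-0.0137,0.106,0],"dr":[0,0,0]},
    {"xyz":[-0.0137,0.106,0],"dr":[0,0,0]},
  ],
)

```text
time: 11.55
tcp_pos: [0.535, -0.1356, 0.0766]
eef_rot: [-0.03, 1.0, 0.0, -0.0]
wrist_force: [0.8, 0.6, -1.6]
gripper_width: 0.0116
finger_force: 58.9
```

servo_tool(
  steps=[
    {"xyz":[-0.0137,0.106,0],"dr":[0,0,0]},
    {"xyz":[-0.0137,0.106,0],"dr":[0,0,0]},
    {"xyz":[-0.0137,0.106,0],"dr":[0,0,0]},
    {"xyz":[-0.0137,0.106,0],"dr":[0,0,0]},
    {"xyz":[-0.0137,0.106,0],"dr":[0,0,0]},
  ],
)

```text
time: 12.18
tcp_pos: [0.5531, 0.131, 0.0767]
eef_rot: [-0.03, 1.0, -0.0, -0.0]
wrist_force: [0.5, -0.1, -2.0]
gripper_width: 0.0115
finger_force: 58.9
```

servo_tool(
  steps=[
    {"xyz":[0,0,0],"dr":[0,0,0]},
    {"xyz":[0,0,0],"dr":[0,0,0]},
    {"xyz":[0,0,0],"dr":[0,0,0]},
  ],
)

```text
time: 12.55
tcp_pos: [0.5533, 0.1281, 0.0766]
eef_rot: [-0.03, 1.0, -0.0, -0.0]
wrist_force: [-0.7, 1.0, -0.9]
gripper_width: 0.0112
finger_force: 59.0
```

```bash
python3 - <<'E'
from h import *
im=cams.get_image("wrist"); cv2.imwrite("pics/w5.png",im["image"][...,::-1])
W=world(im);I=im["image"].astype(int)
b=(abs(W[...,0]-.53)<.16)&(abs(W[...,1]-.165)<.16)
print("z foam/floor hist",np.percentile(W[b&(W[...,2]<.03)][:,2],[5,25,50,75,95]).round(4))
go(.5515,.1287,-.015,3.2016)
E
```

```text
z foam/floor hist [-0.0008  0.0072  0.0122  0.0136  0.0171]
t 12.6 p [0.5534 0.1281 0.0767] dr units [-0.     -0.     -0.0002] (row max .059) xyz units old frame [0.0037 0.0015 0.1834]  after turn [0.0037 0.0015 0.1834] (row max .125)
```

View pics/w5.png

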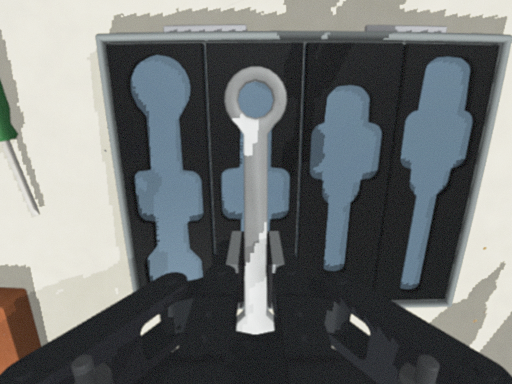

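The wrist view shows w13 held over its cut-out at (255,190), with the w17, green and red cut-outs at (170,170), (345,180) and (435,160). I'll measure the cut-outs and the held tool from here.

```bash
python3 - <<'E'
from h import *
im=cams.get_image("wrist");W=world(im);I=im["image"].astype(int)
blue=((I[...,2]-I[...,0])>18)&(W[...,2]<.013)&(W[...,2]>.002)&(I.max(2)>60)
k,l,s,_=cv2.connectedComponentsWithStats(blue.astype(np.uint8))
yaw=.06
u=np.array([np.cos(yaw),np.sin(yaw)]);v=np.array([-u[1],u[0]])
for i in range(1,k):
    if s[i,4]<300: continue
    P=W[l==i]; t=P[:,:2]@u; w=P[:,:2]@v
    ts=np.arange(t.min()+.012,t.max()-.012,.002); q=[w[abs(t-a)<.0015] for a in ts]
    mid=np.array([(x.min()+x.max())/2 if len(x) else np.nan for x in q]); wid=np.array([np.ptp(x) if len(x) else 0 for x in q]); ok=np.isfinite(mid)
    f=np.polyfit(ts[ok],mid[ok],1); sc=ts[(wid>.054)]; tm=(t.min()+t.max())/2
    pt=lambda a:(a*u+np.polyval(f,a)*v).round(4).tolist()
    print(s[i,4],"len",np.ptp(t).round(4),"yaw",round(yaw+np.arctan(f[0]),3),"mid",pt(tm),"near end",pt(t.min()),"scoop",(pt(sc.mean()),np.ptp(sc).round(3)) if len(sc) else None,"z",np.median(P[:,2]).round(4))
# tray rim straight edges: dark foam mask rect in world
# held wrench
m=(W[...,2]>.085)&(W[...,2]<.135)&(abs(W[...,1]-.128)<.02)&(W[...,0]<.54)&(I.min(2)>75)
k,l,s,_=cv2.connectedComponentsWithStats(m.astype(np.uint8)); P=W[l==1+np.argmax(s[1:,4])]
uu=np.linalg.svd(P[:,:2]-P[:,:2].mean(0),full_matrices=False)[2][0]; uu*=-np.sign(uu[0]); mu=P[:,:2].mean(0)
t=(P[:,:2]-mu)@uu; e=mu+uu*t.max(); print("wrench ax",round(np.arctan2(uu[1],uu[0])%6.283,4),"ring end",e.round(4),"mid", (e-.083*uu).round(4),"z",np.percentile(P[:,2],[5,50,95]).round(4), "lateral @grip", )
for a in (-.03,-.01,.01,.03,.05):
    q=abs(P[:,0]-(mu[0]+a))<.004
    if q.any(): print((mu[0]+a).round(3),P[q,1].min().round(4),P[q,1].max().round(4),P[q,2].mean().round(4))
print(get_obs()["tcp_pos"])
E
```

```text
10201 len 0.2032 yaw 0.048 mid [0.5465, 0.0515] near end [0.445, 0.0466] scoop ([0.5609, 0.0522], np.float64(0.04)) z 0.0075
8754 len 0.2135 yaw 0.059 mid [0.5379, 0.2812] near end [0.4313, 0.2749] scoop ([0.4962, 0.2787], np.float64(0.038)) z 0.0074
945 len 0.0272 yaw 0.06 mid [0.4745, 0.1241] near end [0.4609, 0.1233] scoop None z 0.0075
7500 len 0.17 yaw 0.058 mid [0.5432, 0.2041] near end [0.4583, 0.1992] scoop ([0.5122, 0.2023], np.float64(0.04)) z 0.0075
1201 len 0.0911 yaw 0.202 mid [0.5426, 0.1458] near end [0.4975, 0.1366] scoop None z 0.0075
1233 len 0.0892 yaw -0.083 mid [0.5458, 0.1103] near end [0.5009, 0.114] scoop None z 0.0074
wrench ax 3.1995 ring end [0.4625 0.1233] mid [0.5454 0.1282] z [0.1126 0.1141 0.1153] lateral @grip
0.465 0.1126 0.1364 0.114
0.485 0.1111 0.137 0.114
0.505 0.1199 0.1315 0.1141
0.525 0.1214 0.133 0.1141
[0.55342235 0.12817558 0.07671742]
```

servo_tool(
  steps=[
    {"xyz":[-0.0046,0,0.08],"dr":[0,0,0]},
    {"xyz":[0,0,0.08],"dr":[0,0,0]},
    {"xyz":[0,0,0],"dr":[0,0,0]},
    {"xyz":[0,0,0.03],"dr":[0,0,0]},
    {"xyz":[0,0,0],"dr":[0,0,0]},
  ],
)

```text
time: 13.28
tcp_pos: [0.5558, 0.1293, -0.0181]
eef_rot: [-0.03, 1.0, 0.0, 0.0]
wrist_force: [-1.2, -0.1, -0.9]
gripper_width: 0.0116
finger_force: 59.0
```

servo_tool(
  steps=[
    {"xyz":[0,0,0.003],"dr":[0,0,0]},
    {"xyz":[0,0,0],"dr":[0,0,0]},
    {"xyz":[0,0,0],"dr":[0,0,0]},
  ],
)

```text
time: 13.65
tcp_pos: [0.5559, 0.1295, -0.0193]
eef_rot: [-0.031, 1.0, 0.0, 0.0]
wrist_force: [-0.7, 0.6, -1.2]
gripper_width: 0.0111
finger_force: 59.0
```

servo_tool(
  steps=[
    {"xyz":[0,-0.002,0.004],"dr":[0,0,0]},
    {"xyz":[0,0,0],"dr":[0,0,0]},
    {"xyz":[0,0,0],"dr":[0,0,0]},
  ],
)

```text
time: 14.02
tcp_pos: [0.556, 0.1285, -0.0215]
eef_rot: [-0.031, 1.0, 0.0, 0.0]
wrist_force: [0.6, -0.0, 1.5]
gripper_width: 0.0118
finger_force: 60.0
```

servo_tool(
  steps=[
    {"xyz":[0,0,0],"dr":[0,0,0]},
    {"xyz":[0,0,0],"dr":[0,0,0]},
    {"xyz":[0,0,0],"dr":[0,0,0]},
  ],
  gripper=0.45,
)

```text
time: 14.4
tcp_pos: [0.5556, 0.1284, -0.0219]
eef_rot: [-0.03, 1.0, 0.0, -0.0]
wrist_force: [0.0, -0.9, -0.3]
gripper_width: 0.0234
finger_force: 0.0
```

servo_tool(
  steps=[
    {"xyz":[0,0,-0.04],"dr":[0,0,0]},
    {"xyz":[0,0,-0.1],"dr":[0,0,0]},
    {"xyz":[0,0,-0.1],"dr":[0,0,0]},
    {"xyz":[0,0,0],"dr":[0,0,0]},
    {"xyz":[0,0,0],"dr":[0,0,0]},
  ],
)

```text
time: 15.02
tcp_pos: [0.5556, 0.1284, 0.0987]
eef_rot: [-0.03, 1.0, 0.0, 0.0]
wrist_force: [1.1, -0.3, -0.3]
gripper_width: 0.0233
finger_force: 0.0
```

```bash
python3 - <<'E'
from h import *
tool("wrist",.5477,.128,3.2,.083,zmin=.0135,wd=.02)
im=cams.get_image("wrist");cv2.imwrite("pics/w6.png",im["image"][...,::-1])
go(.5515,-.1888,.09,-3.053)
E
```

```text
wrist 2686 mu [0.5453 0.1284] mid [0.5471 0.1285] a -3.077 L 0.164 z [0.0144 0.0158 0.0169]
t 15.12 p [0.5549 0.1283 0.097 ] dr units [-0.0001 -0.0008 -0.0088] (row max .059) xyz units old frame [ 0.0453 -0.6326  0.0142]  after turn [ 0.0628 -0.6311  0.0139] (row max .125)
```

View pics/w6.png

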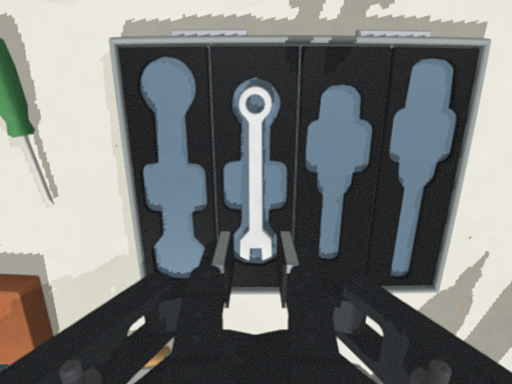

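The small wrench is centred in its cut-out with its top at 16 mm, so it's on the floor. Next is wrench_17.

servo_tool(
  steps=[
    {"xyz":[0,0,0],"dr":[0,0,-0.0088]},
    {"xyz":[0.0126,-0.121,0],"dr":[0,0,0]},
    {"xyz":[0.0126,-0.121,0],"dr":[0,0,0]},
    {"xyz":[0.0126,-0.121,0],"dr":[0,0,0]},
    {"xyz":[0.0126,-0.121,0],"dr":[0,0,0]},
  ],
  gripper=0.2,
)

```text
time: 15.75
tcp_pos: [0.5514, -0.1166, 0.0975]
eef_rot: [-0.045, 0.999, 0.0, -0.0]
wrist_force: [0.3, 0.7, 0.7]
gripper_width: 0.0344
finger_force: 0.0
```

servo_tool(
  steps=[
    {"xyz":[0.0126,-0.121,0],"dr":[0,0,0]},
    {"xyz":[0,-0.026,0],"dr":[0,0,0]},
    {"xyz":[0,0,0],"dr":[0,0,0]},
    {"xyz":[0,0,0],"dr":[0,0,0]},
  ],
)

```text
time: 16.25
tcp_pos: [0.5523, -0.1871, 0.0978]
eef_rot: [-0.045, 0.999, 0.0, -0.0]
wrist_force: [-1.2, -0.4, -0.7]
gripper_width: 0.0343
finger_force: 0.0
```

```bash
python3 - <<'E'
from h import *
mu,u,t,w,mid,P=tool("wrist",.5437,-.1895,3.23,.101)
g=mid-.0078*u; v=np.array([-u[1],u[0]])
for a in (.0,.02,.04): 
    s=abs((P[:,:2]-g)@u-a)<.006; ww=(P[s][:,:2]-g)@v; print("grip",g.round(4),a,"lat",ww.min().round(4),ww.max().round(4)) if s.any() else 0
# ring end
e=mu+u*t.max(); print("ring end",e.round(4),"mid from ring",(e-.101*u).round(4),(e-.1088*u).round(4))
go(.5515,-.1888,-.027,3.23)
E
```

```text
wrist 3860 mu [ 0.5416 -0.1892] mid [ 0.5451 -0.1888] a -3.047 L 0.2001 z [0.0064 0.0078 0.009 ]
grip [ 0.5529 -0.1881] 0.0 lat -0.0067 0.0069
grip [ 0.5529 -0.1881] 0.02 lat -0.0066 0.0066
grip [ 0.5529 -0.1881] 0.04 lat -0.0066 0.0064
ring end [ 0.4455 -0.1983] mid from ring [ 0.5461 -0.1887] [ 0.5538 -0.188 ]
t 16.3 p [ 0.5524 -0.1869  0.098 ] dr units [ 0.0002 -0.0001  0.0008] (row max .059) xyz units old frame [ 0.0021 -0.0037  0.25  ]  after turn [ 0.0021 -0.0035  0.25  ] (row max .125)
```

servo_tool(
  steps=[
    {"xyz":[-0.001,-0.0025,0.11],"dr":[0,0,0]},
    {"xyz":[0,0,0.1],"dr":[0,0,0]},
    {"xyz":[0,0,0],"dr":[0,0,0]},
    {"xyz":[0,0,0.03],"dr":[0,0,0]},
    {"xyz":[0,0,0],"dr":[0,0,0]},
  ],
)

```text
time: 16.92
tcp_pos: [0.5535, -0.1897, -0.0209]
eef_rot: [-0.045, 0.999, -0.0, 0.001]
wrist_force: [-0.4, 0.5, -0.2]
gripper_width: 0.0343
finger_force: 0.0
```

servo_tool(
  steps=[
    {"xyz":[0,0,0.008],"dr":[0,0,0]},
    {"xyz":[0,0,0],"dr":[0,0,0]},
    {"xyz":[0,0,0],"dr":[0,0,0]},
  ],
)

```text
time: 17.3
tcp_pos: [0.5531, -0.1899, -0.0254]
eef_rot: [-0.044, 0.999, -0.0, 0.0]
wrist_force: [-0.2, -0.4, 0.1]
gripper_width: 0.034
finger_force: 0.0
```

servo_tool(
  steps=[
    {"xyz":[0,0.003,0.006],"dr":[0,0,0]},
    {"xyz":[0,0,0],"dr":[0,0,0]},
    {"xyz":[0,0,0],"dr":[0,0,0]},
  ],
)

```text
time: 17.68
tcp_pos: [0.5527, -0.1882, -0.0288]
eef_rot: [-0.044, 0.999, 0.0, -0.0]
wrist_force: [-0.1, -0.0, 1.1]
gripper_width: 0.0343
finger_force: 0.0
```

servo_tool(
  steps=[
    {"xyz":[0,0,0],"dr":[0,0,0]},
    {"xyz":[0,0,0],"dr":[0,0,0]},
    {"xyz":[0,0,0],"dr":[0,0,0]},
    {"xyz":[0,0,0],"dr":[0,0,0]},
  ],
  gripper=1,
  newtons=70,
)

```text
time: 18.18
tcp_pos: [0.5529, -0.1884, -0.0285]
eef_rot: [-0.044, 0.999, -0.0, 0.0]
wrist_force: [0.2, 0.0, 3.4]
gripper_width: 0.0119
finger_force: 68.9
```

```bash
python3 -c "
from h import *
go(.5605,.052,.08,3.2006)"
```

```text
t 18.18 p [ 0.5529 -0.1884 -0.0285] dr units [-0.0001  0.0002  0.0094] (row max .059) xyz units old frame [-0.0577  0.4776 -0.217 ]  after turn [-0.0435  0.4791 -0.2169] (row max .125)
```

servo_tool(
  steps=[
    {"xyz":[0,0,-0.02],"dr":[0,0,0]},
    {"xyz":[0,0,-0.1],"dr":[0,0,0]},
    {"xyz":[0,0,-0.1],"dr":[0,0,0]},
    {"xyz":[0,0,0],"dr":[0,0,0.0094]},
    {"xyz":[0,0,0],"dr":[0,0,0]},
  ],
)

```text
time: 18.8
tcp_pos: [0.5521, -0.188, 0.0802]
eef_rot: [-0.029, 1.0, 0.0, -0.001]
wrist_force: [-0.7, 0.5, -3.2]
gripper_width: 0.0123
finger_force: 68.7
```

servo_tool(
  steps=[
    {"xyz":[-0.011,0.1195,0],"dr":[0,0,0]},
    {"xyz":[-0.011,0.1195,0],"dr":[0,0,0]},
    {"xyz":[-0.011,0.1195,0],"dr":[0,0,0]},
    {"xyz":[-0.011,0.1195,0],"dr":[0,0,0]},
    {"xyz":[0,0,0],"dr":[0,0,0]},
  ],
)

```text
time: 19.42
tcp_pos: [0.5589, 0.0556, 0.0787]
eef_rot: [-0.033, 0.999, 0.0, -0.002]
wrist_force: [-0.3, -0.3, -1.8]
gripper_width: 0.0119
finger_force: 69.0
```

servo_tool(
  steps=[
    {"xyz":[0,0,0],"dr":[0,0,0]},
    {"xyz":[0,0,0],"dr":[0,0,0]},
  ],
)

```text
time: 19.68
tcp_pos: [0.5602, 0.0503, 0.0803]
eef_rot: [-0.029, 1.0, -0.0, -0.001]
wrist_force: [-0.1, -0.2, -1.4]
gripper_width: 0.0119
finger_force: 69.0
```

```bash
python3 - <<'E'
from h import *
im=cams.get_image("wrist");W=world(im);I=im["image"].astype(int)
cv2.imwrite("pics/w7.png",im["image"][...,::-1])
m=(W[...,2]>.09)&(W[...,2]<.13)&(abs(W[...,1]-.052)<.025)&(W[...,0]<.535)&(I.min(2)>70)
k,l,s,_=cv2.connectedComponentsWithStats(m.astype(np.uint8)); P=W[l==1+np.argmax(s[1:,4])]
mu=P[:,:2].mean(0);uu=np.linalg.svd(P[:,:2]-mu,full_matrices=False)[2][0]; uu*=-np.sign(uu[0])
t=(P[:,:2]-mu)@uu; e=mu+uu*t.max(); print("ax",round(np.arctan2(uu[1],uu[0])%6.283,4),"ring end",e.round(4),"mid",(e-.101*uu).round(4),"z",np.percentile(P[:,2],[5,50,95]).round(4))
go(.5605,.052,-.02,3.2006)
E
```

```text
ax 3.1946 ring end [0.452  0.0449] mid [0.5529 0.0503] z [0.1151 0.1166 0.1178]
t 19.73 p [0.5603 0.0503 0.0806] dr units [ 0.     -0.0004 -0.0006] (row max .059) xyz units old frame [-0.0008  0.0034  0.2011]  after turn [-0.0006  0.0034  0.2011] (row max .125)
```

View pics/w7.png

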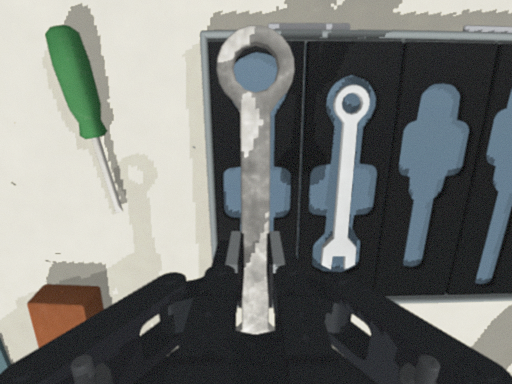

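The large wrench is over its cut-out at (255,190), 1.7 mm off in y. I'll correct that and lower it.

servo_tool(
  steps=[
    {"xyz":[0,0.0035,0.08],"dr":[0,0,0]},
    {"xyz":[0,0,0.08],"dr":[0,0,0]},
    {"xyz":[0,0,0],"dr":[0,0,0]},
    {"xyz":[0,0,0.033],"dr":[0,0,0]},
    {"xyz":[0,0,0],"dr":[0,0,0]},
  ],
)

```text
time: 20.35
tcp_pos: [0.5604, 0.0531, -0.0154]
eef_rot: [-0.029, 1.0, 0.0, -0.0]
wrist_force: [-0.1, 0.4, -1.5]
gripper_width: 0.0118
finger_force: 69.0
```

servo_tool(
  steps=[
    {"xyz":[0,0,0.003],"dr":[0,0,0]},
    {"xyz":[0,0,0],"dr":[0,0,0]},
    {"xyz":[0,0,0],"dr":[0,0,0]},
  ],
)

```text
time: 20.72
tcp_pos: [0.5608, 0.0534, -0.0163]
eef_rot: [-0.03, 1.0, 0.0, 0.0]
wrist_force: [-0.3, -0.1, -1.4]
gripper_width: 0.0121
finger_force: 69.0
```

servo_tool(
  steps=[
    {"xyz":[0,-0.003,0.0075],"dr":[0,0,0]},
    {"xyz":[0,0,0],"dr":[0,0,0]},
    {"xyz":[0,0,0],"dr":[0,0,0]},
  ],
)

```text
time: 21.1
tcp_pos: [0.5607, 0.0518, -0.0204]
eef_rot: [-0.03, 1.0, -0.0, 0.0]
wrist_force: [1.4, -0.5, 0.1]
gripper_width: 0.0121
finger_force: 69.2
```

servo_tool(
  steps=[
    {"xyz":[0,0,0],"dr":[0,0,0]},
    {"xyz":[0,0,0],"dr":[0,0,0]},
    {"xyz":[0,0,0],"dr":[0,0,0]},
  ],
  gripper=0.4,
)

```text
time: 21.48
tcp_pos: [0.5605, 0.0518, -0.0206]
eef_rot: [-0.03, 1.0, 0.0, -0.0]
wrist_force: [-0.3, 0.0, 0.1]
gripper_width: 0.0258
finger_force: 0.0
```

servo_tool(
  steps=[
    {"xyz":[0,0,-0.04],"dr":[0,0,0]},
    {"xyz":[0,0,-0.1],"dr":[0,0,0]},
    {"xyz":[0,0,-0.1],"dr":[0,0,0]},
    {"xyz":[0,0,0],"dr":[0,0,0]},
    {"xyz":[0,0,0],"dr":[0,0,0]},
  ],
)

```text
time: 22.1
tcp_pos: [0.5602, 0.0518, 0.0987]
eef_rot: [-0.03, 1.0, 0.0, -0.0]
wrist_force: [0.3, 0.2, -1.9]
gripper_width: 0.0255
finger_force: 0.0
```

```bash
python3 - <<'E'
from h import *
tool("wrist",.5525,.052,3.2,.1,zmin=.0135,wd=.023)
go(.495,-.296,.1,3.061)
E
```

```text
wrist 4007 mu [0.5486 0.0513] mid [0.5528 0.0516] a -3.08 L 0.1996 z [0.0145 0.0158 0.017 ]
t 22.15 p [0.5597 0.0518 0.0979] dr units [-0.     -0.0008  0.0445] (row max .059) xyz units old frame [ 0.1703 -0.6867 -0.0039]  after turn [ 0.073  -0.7038 -0.0042] (row max .125)
```

servo_tool(
  steps=[
    {"xyz":[0,0,0],"dr":[0,0,0.0445]},
    {"xyz":[0.0122,-0.1173,0],"dr":[0,0,0]},
    {"xyz":[0.0122,-0.1173,0],"dr":[0,0,0]},
    {"xyz":[0.0122,-0.1173,0],"dr":[0,0,0]},
    {"xyz":[0.0122,-0.1173,0],"dr":[0,0,0]},
  ],
  gripper=-0.2,
)

```text
time: 22.78
tcp_pos: [0.5159, -0.1814, 0.0975]
eef_rot: [0.04, 0.999, 0.001, -0.001]
wrist_force: [0.1, 0.3, 0.1]
gripper_width: 0.051
finger_force: 0.0
```

servo_tool(
  steps=[
    {"xyz":[0.0122,-0.1173,0],"dr":[0,0,0]},
    {"xyz":[0.0122,-0.1173,0],"dr":[0,0,0]},
    {"xyz":[0,0,0],"dr":[0,0,0]},
    {"xyz":[0,0,0],"dr":[0,0,0]},
  ],
)

```text
time: 23.28
tcp_pos: [0.4951, -0.2953, 0.0978]
eef_rot: [0.041, 0.999, 0.001, -0.001]
wrist_force: [1.2, 0.9, -0.2]
gripper_width: 0.0513
finger_force: 0.0
```

```bash
python3 - <<'E'
from h import *
mu,u,t,w,mid,P=tool("wrist",.537,-.2993,3.061,.1)
e=mu+u*t.max(); v=np.array([-u[1],u[0]]);print("handle end",e.round(4))
for x in np.arange(.45,.64,.02):
    s=abs(P[:,0]-x)<.005
    if s.any(): print(x.round(3),P[s,1].min().round(4),P[s,1].max().round(4),((P[s,1].min()+P[s,1].max())/2).round(4),P[s,2].max().round(4))
go(.495,-.296,-.024,3.061)
E
```

```text
wrist 3353 mu [ 0.4949 -0.2969] mid [ 0.5373 -0.2998] a 3.073 L 0.2011 z [0.0103 0.0246 0.0276]
handle end [ 0.437  -0.2929]
0.45 -0.3067 -0.2809 -0.2938 0.0289
0.47 -0.3091 -0.2812 -0.2952 0.0289
0.49 -0.31 -0.2835 -0.2968 0.0273
0.51 -0.3103 -0.2848 -0.2975 0.0261
0.53 -0.3099 -0.2885 -0.2992 0.0232
0.55 -0.3037 -0.2981 -0.3009 0.0139
0.57 -0.3049 -0.299 -0.3019 0.0136
0.59 -0.3066 -0.3006 -0.3036 0.0119
0.61 -0.3078 -0.3022 -0.305 0.0115
0.63 -0.3088 -0.3032 -0.306 0.0111
t 23.32 p [ 0.4955 -0.2947  0.0982] dr units [ 0.0005 -0.0006  0.0003] (row max .059) xyz units old frame [ 0.0004 -0.0029  0.2444]  after turn [ 0.0009 -0.0026  0.2444] (row max .125)
```

servo_tool(
  steps=[
    {"xyz":[0,-0.004,0.11],"dr":[0,0,-0.004]},
    {"xyz":[0,0,0.1],"dr":[0,0,0]},
    {"xyz":[0,0,0],"dr":[0,0,0]},
    {"xyz":[0,0,0.032],"dr":[0,0,0]},
    {"xyz":[0,0,0],"dr":[0,0,0]},
  ],
)

```text
time: 23.95
tcp_pos: [0.4961, -0.2978, -0.0209]
eef_rot: [0.034, 0.999, -0.0, 0.0]
wrist_force: [-0.3, -0.2, -0.1]
gripper_width: 0.0511
finger_force: 0.0
```

servo_tool(
  steps=[
    {"xyz":[0,0,0.003],"dr":[0,0,0]},
    {"xyz":[0,0,0],"dr":[0,0,0]},
    {"xyz":[0,0,0],"dr":[0,0,0]},
  ],
)

```text
time: 24.32
tcp_pos: [0.4958, -0.2982, -0.0226]
eef_rot: [0.034, 0.999, -0.0, 0.0]
wrist_force: [-0.1, -0.4, 0.9]
gripper_width: 0.0513
finger_force: 0.0
```

servo_tool(
  steps=[
    {"xyz":[0,0,0],"dr":[0,0,0]},
    {"xyz":[0,0,0],"dr":[0,0,0]},
    {"xyz":[0,0,0],"dr":[0,0,0]},
    {"xyz":[0,0,0],"dr":[0,0,0]},
  ],
  gripper=1,
  newtons=50,
)

```text
time: 24.82
tcp_pos: [0.4958, -0.2982, -0.0227]
eef_rot: [0.034, 0.999, -0.0, 0.0]
wrist_force: [-0.0, -0.6, 4.2]
gripper_width: 0.0249
finger_force: 49.6
```

```bash
python3 -c "
from h import *
go(.496,.2787,.085,3.2006)"
```

```text
t 24.82 p [ 0.4958 -0.2982 -0.0227] dr units [-0.0001  0.0002 -0.0405] (row max .059) xyz units old frame [ 0.078   1.151  -0.2158]  after turn [-0.0685  1.1517 -0.2154] (row max .125)
```

servo_tool(
  steps=[
    {"xyz":[0,0,-0.02],"dr":[0,0,0]},
    {"xyz":[0,0,-0.1],"dr":[0,0,0]},
    {"xyz":[0,0,-0.1],"dr":[0,0,0]},
    {"xyz":[0,0,0],"dr":[0,0,-0.0405]},
    {"xyz":[-0.0069,0.1152,0],"dr":[0,0,0]},
  ],
)

```text
time: 25.45
tcp_pos: [0.4955, -0.242, 0.0878]
eef_rot: [-0.028, 1.0, -0.001, 0.001]
wrist_force: [0.9, 1.6, -1.1]
gripper_width: 0.0249
finger_force: 49.5
```

servo_tool(
  steps=[
    {"xyz":[-0.0069,0.1152,0],"dr":[0,0,0]},
    {"xyz":[-0.0069,0.1152,0],"dr":[0,0,0]},
    {"xyz":[-0.0069,0.1152,0],"dr":[0,0,0]},
    {"xyz":[-0.0069,0.1152,0],"dr":[0,0,0]},
    {"xyz":[-0.0069,0.1152,0],"dr":[0,0,0]},
  ],
)

```text
time: 26.08
tcp_pos: [0.4954, 0.0501, 0.0873]
eef_rot: [-0.029, 1.0, 0.0, 0.0]
wrist_force: [1.4, 0.1, -1.1]
gripper_width: 0.0249
finger_force: 49.6
```

servo_tool(
  steps=[
    {"xyz":[-0.0069,0.1152,0],"dr":[0,0,0]},
    {"xyz":[-0.0069,0.1152,0],"dr":[0,0,0]},
    {"xyz":[-0.0069,0.1152,0],"dr":[0,0,0]},
    {"xyz":[-0.0069,0.1152,0],"dr":[0,0,0]},
    {"xyz":[0,0,0],"dr":[0,0,0]},
  ],
)

```text
time: 26.7
tcp_pos: [0.4949, 0.2824, 0.0868]
eef_rot: [-0.032, 0.999, 0.0, -0.0]
wrist_force: [-0.1, -1.0, -0.4]
gripper_width: 0.0244
finger_force: 49.7
```

servo_tool(
  steps=[
    {"xyz":[0,0,0],"dr":[0,0,0]},
    {"xyz":[0,0,0],"dr":[0,0,0]},
  ],
)

```text
time: 26.95
tcp_pos: [0.4962, 0.2778, 0.0871]
eef_rot: [-0.029, 1.0, -0.0, -0.0]
wrist_force: [0.5, -0.9, -1.0]
gripper_width: 0.0248
finger_force: 49.7
```

```bash
python3 - <<'E'
from h import *
im=cams.get_image("wrist");W=world(im);I=im["image"].astype(int)
cv2.imwrite("pics/w8.png",im["image"][...,::-1])
m=(W[...,2]>.09)&(W[...,2]<.16)&(abs(W[...,1]-.278)<.03)&(I[...,0]>I[...,1]+40)
k,l,s,_=cv2.connectedComponentsWithStats(m.astype(np.uint8)); P=W[l==1+np.argmax(s[1:,4])]
print("handle end x",P[:,0].min().round(4),"z max",P[:,2].max().round(4))
for x in np.arange(.435,.56,.012):
    s=abs(P[:,0]-x)<.004
    if s.any(): print(x.round(3),s.sum(),((P[s,1].min()+P[s,1].max())/2).round(4),np.ptp(P[s,1]).round(4),P[s,2].max().round(4))
go(.496,.2787,-.015,3.2006)
E
```

```text
handle end x 0.4374 z max 0.1391
0.435 212 0.2755 0.0181 0.1345
0.447 989 0.2756 0.0259 0.1388
0.459 942 0.2764 0.026 0.1389
0.471 870 0.2771 0.027 0.1391
0.483 770 0.2776 0.0267 0.1379
0.495 661 0.2785 0.0247 0.1369
0.507 547 0.2788 0.0249 0.1365
0.519 321 0.2794 0.0199 0.1329
0.531 492 0.2806 0.0223 0.1327
0.543 10 0.281 0.0053 0.1235
t 27.0 p [0.4962 0.2778 0.0871] dr units [-0.      0.     -0.0005] (row max .059) xyz units old frame [0.0003 0.0018 0.2042]  after turn [0.0003 0.0018 0.2042] (row max .125)
```

View pics/w8.png

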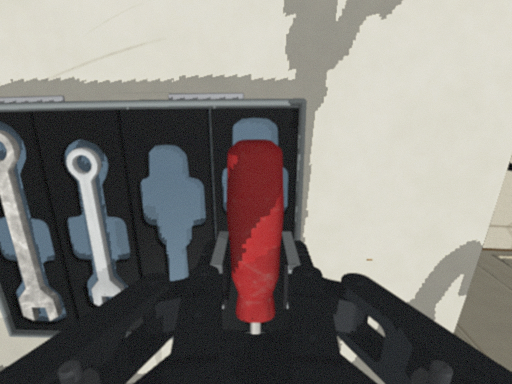

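servo_tool(
  steps=[
    {"xyz":[0.001,0,0.09],"dr":[0,0,0]},
    {"xyz":[0,0,0.08],"dr":[0,0,0]},
    {"xyz":[0,0,0],"dr":[0,0,0]},
    {"xyz":[0,0,0.03],"dr":[0,0,0]},
    {"xyz":[0,0,0],"dr":[0,0,0]},
  ],
)

```text
time: 27.62
tcp_pos: [0.4957, 0.2789, -0.0127]
eef_rot: [-0.029, 1.0, 0.0, 0.0]
wrist_force: [0.0, -0.1, -1.8]
gripper_width: 0.0248
finger_force: 49.7
```

servo_tool(
  steps=[
    {"xyz":[0,0,0.002],"dr":[0,0,0]},
    {"xyz":[0,0,0],"dr":[0,0,0]},
    {"xyz":[0,0,0],"dr":[0,0,0]},
  ],
)

```text
time: 28.0
tcp_pos: [0.4957, 0.2792, -0.0136]
eef_rot: [-0.03, 1.0, 0.0, 0.0]
wrist_force: [-0.4, -0.3, -0.7]
gripper_width: 0.0249
finger_force: 49.7
```

servo_tool(
  steps=[
    {"xyz":[0,0,0.004],"dr":[0,0,0]},
    {"xyz":[0,0,0],"dr":[0,0,0]},
    {"xyz":[0,0,0],"dr":[0,0,0]},
  ],
)

```text
time: 28.38
tcp_pos: [0.4958, 0.2792, -0.0147]
eef_rot: [-0.03, 1.0, 0.0, 0.0]
wrist_force: [-3.6, -1.8, 5.7]
gripper_width: 0.025
finger_force: 50.5
```

servo_tool(
  steps=[
    {"xyz":[0,0,0],"dr":[0,0,0]},
    {"xyz":[0,0,0],"dr":[0,0,0]},
    {"xyz":[0,0,0],"dr":[0,0,0]},
  ],
  gripper=0.24,
)

```text
time: 28.75
tcp_pos: [0.4954, 0.279, -0.0162]
eef_rot: [-0.03, 1.0, -0.0, -0.0]
wrist_force: [0.3, -0.5, -0.1]
gripper_width: 0.0322
finger_force: 0.0
```

servo_tool(
  steps=[
    {"xyz":[0,0,-0.04],"dr":[0,0,0]},
    {"xyz":[0,0,-0.1],"dr":[0,0,0]},
    {"xyz":[0,0,-0.1],"dr":[0,0,0]},
    {"xyz":[0,0,0],"dr":[0,0,0]},
    {"xyz":[0,0,0],"dr":[0,0,0]},
  ],
)

```text
time: 29.38
tcp_pos: [0.4951, 0.2789, 0.1031]
eef_rot: [-0.03, 1.0, -0.0, -0.0]
wrist_force: [-0.1, 0.9, -1.4]
gripper_width: 0.0327
finger_force: 0.0
```

```bash
python3 - <<'E'
from h import *
tool("wrist",.5379,.281,3.2,.1,zmin=.016,wd=.023)
go(.4805,-.0973,.1,-2.94)
E
```

```text
wrist 3413 mu [0.4949 0.2795] mid [0.5365 0.2822] a -3.078 L 0.199 z [0.0185 0.0325 0.0357]
t 29.43 p [0.4947 0.2787 0.1023] dr units [-0.0002 -0.0008 -0.0453] (row max .059) xyz units old frame [ 0.0728 -0.7489  0.0055]  after turn [ 0.1784 -0.731   0.0046] (row max .125)
```

servo_tool(
  steps=[
    {"xyz":[0,0,0],"dr":[0,0,-0.0453]},
    {"xyz":[0.0297,-0.1218,0],"dr":[0,0,0]},
    {"xyz":[0.0297,-0.1218,0],"dr":[0,0,0]},
    {"xyz":[0.0297,-0.1218,0],"dr":[0,0,0]},
    {"xyz":[0.0297,-0.1218,0],"dr":[0,0,0]},
  ],
  gripper=-0.2,
)

```text
time: 30.05
tcp_pos: [0.4847, 0.0274, 0.1022]
eef_rot: [-0.101, 0.995, 0.0, -0.001]
wrist_force: [0.9, 0.0, -0.2]
gripper_width: 0.0512
finger_force: 0.0
```

servo_tool(
  steps=[
    {"xyz":[0.0297,-0.1218,0],"dr":[0,0,0]},
    {"xyz":[0.0297,-0.1218,0],"dr":[0,0,0]},
    {"xyz":[0,0,0],"dr":[0,0,0]},
    {"xyz":[0,0,0],"dr":[0,0,0]},
  ],
)

```text
time: 30.55
tcp_pos: [0.4806, -0.0953, 0.1025]
eef_rot: [-0.1, 0.995, 0.001, -0.001]
wrist_force: [0.5, -0.3, 0.5]
gripper_width: 0.0514
finger_force: 0.0
```

```bash
python3 - <<'E'
from h import *
mu,u,t,w,mid,P=tool("wrist",.5107,-.0911,-2.94,.0775)
g=mid+.0308*u; print("grip",g.round(4))
for x in np.arange(.44,.60,.015):
    s=abs(P[:,0]-x)<.004
    if s.any(): print(x.round(3),P[s,1].min().round(4),P[s,1].max().round(4),((P[s,1].min()+P[s,1].max())/2).round(4),P[s,2].max().round(4))
go(.4805,-.0973,-.024,-2.94)
E
```

```text
wrist 2275 mu [ 0.4822 -0.0967] mid [ 0.5105 -0.0907] a -2.936 L 0.1545 z [0.0098 0.0205 0.0236]
grip [ 0.4804 -0.097 ]
0.44 -0.1159 -0.0937 -0.1048 0.025
0.455 -0.1144 -0.0896 -0.102 0.0251
0.47 -0.1116 -0.0873 -0.0995 0.0244
0.485 -0.1078 -0.0842 -0.096 0.0232
0.5 -0.1039 -0.0841 -0.094 0.0212
0.515 -0.0994 -0.0809 -0.0901 0.0198
0.53 -0.0902 -0.0838 -0.087 0.0127
0.545 -0.0874 -0.0808 -0.0841 0.0119
0.56 -0.0834 -0.0775 -0.0805 0.0112
0.575 -0.0802 -0.0747 -0.0775 0.0108
0.59 -0.0774 -0.0763 -0.0768 0.0072
t 30.6 p [ 0.4809 -0.0947  0.1029] dr units [ 0.0004 -0.0005  0.0002] (row max .059) xyz units old frame [ 0.0014 -0.0054  0.2538]  after turn [ 0.0018 -0.005   0.2538] (row max .125)
```

servo_tool(
  steps=[
    {"xyz":[0.0015,-0.0025,0.11],"dr":[0,0,0]},
    {"xyz":[0,0,0.1],"dr":[0,0,0]},
    {"xyz":[0,0,0],"dr":[0,0,0]},
    {"xyz":[0,0,0.043],"dr":[0,0,0]},
    {"xyz":[0,0,0],"dr":[0,0,0]},
  ],
)

```text
time: 31.22
tcp_pos: [0.4811, -0.0963, -0.0216]
eef_rot: [-0.101, 0.995, 0.0, -0.0]
wrist_force: [-1.2, -0.0, 0.5]
gripper_width: 0.0515
finger_force: 0.0
```

servo_tool(
  steps=[
    {"xyz":[0,0,0.002],"dr":[0,0,0]},
    {"xyz":[0,0,0],"dr":[0,0,0]},
    {"xyz":[0,0,0],"dr":[0,0,0]},
  ],
)

```text
time: 31.6
tcp_pos: [0.4813, -0.0972, -0.0228]
eef_rot: [-0.101, 0.995, -0.0, 0.001]
wrist_force: [0.1, -0.5, -0.6]
gripper_width: 0.0514
finger_force: 0.0
```

servo_tool(
  steps=[
    {"xyz":[0,0,0],"dr":[0,0,0]},
    {"xyz":[0,0,0],"dr":[0,0,0]},
    {"xyz":[0,0,0],"dr":[0,0,0]},
    {"xyz":[0,0,0],"dr":[0,0,0]},
  ],
  gripper=1,
  newtons=50,
)

```text
time: 32.1
tcp_pos: [0.4811, -0.0972, -0.0232]
eef_rot: [-0.101, 0.995, -0.0, 0.0]
wrist_force: [-1.6, -0.2, 5.0]
gripper_width: 0.0207
finger_force: 49.4
```

```bash
python3 -c "
from h import *
go(.5125,.2023,.085,3.2006)"
```

```text
t 32.1 p [ 0.4811 -0.0972 -0.0232] dr units [-0.0001  0.0002  0.0453] (row max .059) xyz units old frame [-0.1815  0.5742 -0.2164]  after turn [-0.098   0.5942 -0.2163] (row max .125)
```

servo_tool(
  steps=[
    {"xyz":[0,0,-0.02],"dr":[0,0,0]},
    {"xyz":[0,0,-0.1],"dr":[0,0,0]},
    {"xyz":[0,0,-0.1],"dr":[0,0,0]},
    {"xyz":[0,0,0],"dr":[0,0,0.0453]},
    {"xyz":[-0.0196,0.1188,0],"dr":[0,0,0]},
  ],
)

```text
time: 32.72
tcp_pos: [0.4875, -0.0391, 0.0875]
eef_rot: [-0.026, 1.0, -0.0, 0.001]
wrist_force: [0.3, 0.7, -0.7]
gripper_width: 0.0207
finger_force: 49.2
```

servo_tool(
  steps=[
    {"xyz":[-0.0196,0.1188,0],"dr":[0,0,0]},
    {"xyz":[-0.0196,0.1188,0],"dr":[0,0,0]},
    {"xyz":[-0.0196,0.1188,0],"dr":[0,0,0]},
    {"xyz":[-0.0196,0.1188,0],"dr":[0,0,0]},
    {"xyz":[0,0,0],"dr":[0,0,0]},
  ],
)

```text
time: 33.35
tcp_pos: [0.5115, 0.2059, 0.0863]
eef_rot: [-0.032, 0.999, 0.0, -0.0]
wrist_force: [0.1, -1.4, -0.6]
gripper_width: 0.0207
finger_force: 49.3
```

servo_tool(
  steps=[
    {"xyz":[0,0,0],"dr":[0,0,0]},
    {"xyz":[0,0,0],"dr":[0,0,0]},
  ],
)

```text
time: 33.6
tcp_pos: [0.5123, 0.201, 0.0865]
eef_rot: [-0.029, 1.0, -0.0, -0.0]
wrist_force: [0.6, 1.5, -0.9]
gripper_width: 0.0205
finger_force: 49.3
```

```bash
python3 - <<'E'
from h import *
im=cams.get_image("wrist");W=world(im);I=im["image"].astype(int)
m=(W[...,2]>.09)&(W[...,2]<.16)&(abs(W[...,1]-.202)<.03)&(I[...,1]>I[...,0]+20)
k,l,s,_=cv2.connectedComponentsWithStats(m.astype(np.uint8)); P=W[l==1+np.argmax(s[1:,4])]
print("handle end x",P[:,0].min().round(4),"z max",P[:,2].max().round(4))
for x in np.arange(.46,.56,.012):
    s=abs(P[:,0]-x)<.004
    if s.any(): print(x.round(3),s.sum(),((P[s,1].min()+P[s,1].max())/2).round(4),np.ptp(P[s,1]).round(4),P[s,2].max().round(4))
go(.5125,.2023,-.015,3.2006)
E
```

```text
handle end x 0.465 z max 0.1348
0.472 797 0.1992 0.0222 0.1348
0.484 746 0.2 0.0236 0.1345
0.496 655 0.2007 0.0232 0.1341
0.508 554 0.2015 0.0207 0.1334
0.52 500 0.202 0.0211 0.1327
0.532 281 0.2022 0.0175 0.1307
0.544 443 0.2036 0.0189 0.1293
0.556 5 0.2041 0.0024 0.1213
t 33.65 p [0.5123 0.201  0.0866] dr units [-0.      0.     -0.0006] (row max .059) xyz units old frame [-0.0005  0.0026  0.2032]  after turn [-0.0005  0.0026  0.2032] (row max .125)
```

servo_tool(
  steps=[
    {"xyz":[0,0,0.09],"dr":[0,0,0]},
    {"xyz":[0,0,0.08],"dr":[0,0,0]},
    {"xyz":[0,0,0],"dr":[0,0,0]},
    {"xyz":[0,0,0.031],"dr":[0,0,0]},
    {"xyz":[0,0,0],"dr":[0,0,0]},
  ],
)

```text
time: 34.28
tcp_pos: [0.5123, 0.2021, -0.0138]
eef_rot: [-0.029, 1.0, 0.0, 0.0]
wrist_force: [0.6, -0.1, -1.6]
gripper_width: 0.0211
finger_force: 49.3
```

servo_tool(
  steps=[
    {"xyz":[0,0,0.003],"dr":[0,0,0]},
    {"xyz":[0,0,0],"dr":[0,0,0]},
    {"xyz":[0,0,0],"dr":[0,0,0]},
  ],
)

```text
time: 34.65
tcp_pos: [0.5125, 0.2024, -0.0151]
eef_rot: [-0.03, 1.0, 0.0, 0.0]
wrist_force: [-0.7, 1.6, -1.3]
gripper_width: 0.0205
finger_force: 49.3
```

servo_tool(
  steps=[
    {"xyz":[0,0,0.002],"dr":[0,0,0]},
    {"xyz":[0,0,0],"dr":[0,0,0]},
    {"xyz":[0,0,0],"dr":[0,0,0]},
  ],
)

```text
time: 35.02
tcp_pos: [0.5125, 0.2025, -0.0152]
eef_rot: [-0.03, 1.0, 0.0, 0.0]
wrist_force: [-4.9, -1.3, 8.3]
gripper_width: 0.0211
finger_force: 50.1
```

servo_tool(
  steps=[
    {"xyz":[0,0,0],"dr":[0,0,0]},
    {"xyz":[0,0,0],"dr":[0,0,0]},
    {"xyz":[0,0,0],"dr":[0,0,0]},
  ],
  gripper=0.3,
)

```text
time: 35.4
tcp_pos: [0.5121, 0.2023, -0.0167]
eef_rot: [-0.03, 1.0, 0.0, -0.0]
wrist_force: [0.6, 0.2, -0.4]
gripper_width: 0.03
finger_force: 0.0
```

servo_tool(
  steps=[
    {"xyz":[0,0,-0.04],"dr":[0,0,0]},
    {"xyz":[0,0,-0.1],"dr":[0,0,0]},
    {"xyz":[0,0,-0.12],"dr":[0,0,0]},
    {"xyz":[0,0,-0.12],"dr":[0,0,0]},
    {"xyz":[0,0,0],"dr":[0,0,0]},
  ],
)

```text
time: 36.02
tcp_pos: [0.5147, 0.2031, 0.1798]
eef_rot: [-0.03, 1.0, 0.002, 0.005]
wrist_force: [0.6, 0.6, 0.4]
gripper_width: 0.0297
finger_force: 0.0
```

```bash
python3 - <<'E'
from h import *
tool("wrist",.5432,.204,3.2,.0775,zmin=.016,wd=.023)
tool("wrist",.5379,.281,3.2,.1,zmin=.016,wd=.023)
tool("wrist",.5477,.128,3.2,.083,zmin=.0135,wd=.02)
im=cams.get_image("wrist");cv2.imwrite("pics/w9.png",im["image"][...,::-1])
o=get_obs();print(o["tcp_pos"],o["gripper_width"])
E
```

```text
wrist 1515 mu [0.5151 0.2028] mid [0.5415 0.2045] a -3.076 L 0.1521 z [0.0177 0.0283 0.0316]
wrist 2315 mu [0.4943 0.2775] mid [0.5304 0.2802] a -3.066 L 0.1842 z [0.0187 0.0323 0.0357]
wrist 1388 mu [0.5425 0.1279] mid [0.547  0.1281] a -3.1 L 0.1651 z [0.0142 0.0158 0.017 ]
[0.51138935 0.20201926 0.17140729] 0.02970005896974628
```

View pics/w9.png

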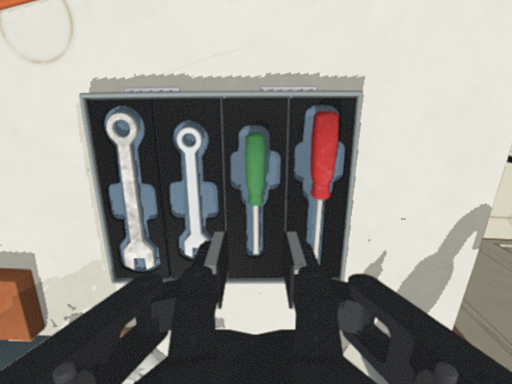

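All four tools lie centred in their cut-outs: w17 (130,190), w13 (192,190), green (255,190) and red (322,180). Their heights match seated tools, and the gripper is clear.

```bash
python3 -c "
from h import *
print(bot.hand_in())"
```

```text
the job is handed in; nothing more can be done
None
```

The job is handed in: both wrenches and both screwdrivers are fully down in their own cut-outs, ring ends and handles towards the front edge and released, with about 36 s of the 109 s used.

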